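Nip down the filter holder's cover nut by nut, then open its valve

TASK

Clamp down the cover of the steel filter holder: start at the red nut and go round the rim clockwise as seen from above, screwing each square-headed nut clockwise until it bites (the black washer under it then begins to turn along with it) and from there giving the red nut two quarter turns more and the other two nuts one quarter turn more each, to within about 15 degrees. When all three are done, swing the blue valve lever at the side anticlockwise through its quarter turn right to the end stop. Leave the bottle, beaker and slide box standing where they are.

Things in the scene. Friction and masses are not known exactly. Their poses are not given: they have to be found in the camera images.
- holder: round stainless filter holder fixed to the bench, 216 mm across; origin: centre of its underside, z up. Flange top 72 mm high, carries the cover. A pipe (18 mm thick, centre 45 mm high) runs along the holder's +y to a brass ball valve, whose upright axis is 170 mm from the holder's axis and whose body is 63 mm high; beyond it a stub (26 mm thick) ends 221 mm from the holder's axis.
- cover: fixed round aluminium cover, 216 mm across, top 86 mm above the bench; origin: centre of its underside. Its yaw on the holder varies. Three nuts stand 66 mm from its centre, 120 degrees apart: the red one on the cover's +x axis, then clockwise from above the second and the third (grey). A dome 5 mm high, 32 mm across marks its centre. Four black ticks round each nut mark the quarters.
- head_red (a point): red nut's head: 30 mm square, 108 to 128 mm above the bench, on a 26 mm round shank; point on its axis 120 mm above the bench, x and y square to the flats, turning with the nut. Clockwise from above tightens: free (0.04 N m) for an unknown 0.1 to 0.8 rad, different for each nut and run, then it bites: the washer turns with it and it takes about 0.3 N m.
- head_second (a point): the same point on the next nut clockwise from the red one (grey head). All nuts stay where they are left; turned back, a nut comes free again and its washer stays. A thread has room for about 5.6 rad of tightening from the start.
- head_third (a point): the same point on the last nut (grey head)
- washer_red (a joint): angle (rad) of the red nut's black washer (50 mm across, top 5 mm above the cover). Its yellow pointer, reaching 34 mm from the nut's axis, 6 mm above the cover, points straight out from the cover's centre at 0 (every start) and turns clockwise from above as the value grows. It moves only while the bitten nut is tightened and cannot be brought back. Two quarter turns = 3.14.
- washer_second (a joint): the same for the second nut; one quarter turn = 1.57
- washer_third (a joint): the same for the third nut; one quarter turn = 1.57
- valve_lever (a joint): angle of the valve lever: 0 = shut (lever square to the pipe, along the holder's +x), growing anticlockwise from above to 1.571 = fully open at the end stop (lever along the pipe, pointing away from the holder). It takes about 0.12 N m and stays where it is left. It starts between 0 and 0.12.
- lever_axis (a point): point on the lever's upright axis at mid-height of the grip, 91 mm above the bench; x along the lever towards its tip, turning with it
- lever_push (a point): point on the lever 75 mm out from its axis, 91 mm above the bench, in the middle of the blue grip: 18 mm wide, 12 mm thick (85 to 97 mm above the bench), from 40 to 102 mm from the axis. Nothing stands within 40 mm of its sides.
- reagent_bottle: loose amber bottle with a white cap, 60 mm across, 130 mm tall; origin at the centre of its underside; to be left alone
- beaker: loose clear beaker, 72 mm across, 85 mm tall; origin at the centre of its underside; to be left alone
- slide_box: loose green slide box, 90 x 140 x 35 mm; origin at the centre of its underside; to be left alone

How it is judged:
By the outcome, as a careful person would: the job done as asked, in the order asked, and still so for the second after the job is handed in, with the robot touching nothing.
It also fails if it takes over 72 s, if anything falls off the work surface, if the arm or the gripper's body presses on something with over 40 N, if the wrist force passes 120 N, or if a joint passes its speed limit or range.

ROBOT

A 6-joint arm with a two-finger parallel gripper is mounted at the origin on the work surface. World frame = base frame: x ahead of the robot, y to its left, z up, the work surface at z = 0. Lengths are in mm, angles in degrees, forces in N, time in s.
With the tool pointing down it reaches from about 300 to 850 mm from the base axis. Payload 4.2 kg.
Tool frame: the origin (TCP) lies at the very end of the fingers, on their centre line; the grasp point (between the pads) lies 19 mm behind it (env.grip_depth is the distance from the TCP to the grasp point, in mm); y points along the fingers, z is the direction in which the jaws open and shut, and the axes are right-handed (so a half turn about y gives the same grasp; the last joint's range is limited). The gripper opens to 91 mm and grips with 3 to 60 N. Pads are 32 mm wide; open, the fingers measure 118 mm over their backs; the gripper's body (76 mm by 178 mm) begins 60 mm behind the grasp point.
Start: joints at [-75.172, 18.312, 89.639, -0, 72.044, -1.146], TCP at [158.244, -552.813, 213.976] pointing down, gripper open.
Joint ranges: [-177.97, 177.97], [-48.28, 115.42], [12.27, 149.76], [-77.06, 257.06], [2.81, 150.46], [-146.56, 146.56]. Speed limits (degrees/s): [147.25, 147.25, 180, 180, 180, 180].

INTERFACE

Orientations are given as [roll, pitch, yaw] about the fixed x, y, z axes, in that order (R = Rz(yaw) Ry(pitch) Rx(roll)).
In Python, from workcell import state, imaging, job, env gives the robot as it stands.
- The arm moves only by the shell command python3 -m pendant 'ROWS' [FORCE]. ROWS is JSON, a list of rows, each an object with "delta_pos": the shift along the tool's x, y, z in cm, a list of three; "twist": the turn, a rotation vector about the tool's x, y, z in degrees, a list of three; "grip": the opening in per cent of the stroke, from 0 (shut) to 100 (fully open). In form: [{"delta_pos": [tx, ty, tz], "twist": [wx, wy, wz], "grip": grip}, ...]. A call has exactly 5 rows; each row is the pose to reach, as a shift and turn from the pose commanded when the call began, along the tool's axes at that moment; what a row does not reach only later rows make up. A row lasts 1/10 s, in which the tool goes at most 50 mm and 8.59 degrees, less where a joint would pass 70% of its speed; a pose out of reach is approached as far as the arm can. A call with a gripper value outside its range is refused whole. The fingers move at their own pace and stop on an object; FORCE is the grip in N (left out, the last holds). Time passes only in rows, so rows that repeat a pose let the fingers close, or fill a call up. It gives the time, the measured TCP pose, the force and the opening at its end, in the units of the state.
- state(): the state, without advancing time (a new reading comes with each control period).
- imaging.grab_frame(name): name is "side" or "top" or "wrist"; returns (picture, depth): 420x560x3 uint8, red, green, blue; 420x560 float32, mm along the optical axis (not along the pixel's ray), 0 where there is no reading.
- imaging.camera_info(name): a dict with "fx", "fy", "cx", "cy" (pixels), "R" (3x3) and "t" (3): a world point X has camera coordinates R X + t. Camera axes: x right, y down, z forward; pixel columns grow to the right and rows downward; lengths in mm; the calibration is good to about 2 mm. The wrist camera is an equidistant fisheye: a pixel r from the principal point sees the ray r / f radians off the axis. A picture is of the moment at which its call begins: read the wrist's pose just before it. camera_info takes no time and is no camera call; for the wrist camera it gives the pose at the moment of the call.
- job.job_done(): hands the job in, once; it reports no verdict.
The state is a dict: "time_s": time; "qpos": joint angles; "qvel": joint speeds; "effort": joint torques, N m; "ee_pos": TCP position; "ee_rot": TCP orientation; "force": force on the tool from outside, world axes, zero at the start; "torque": the same for the moment, N m; "gripper_width": finger opening in mm.
Only numpy, scipy, OpenCV 4.12 (cv2) and the standard library are available. Lean on these libraries where they do the work, as an engineer would, in place of code of your own. Each camera call takes 0.05 s, during which the arm holds its last target.

## Working session

There is one attempt and no reset: what is moved stays moved. The work goes in short steps, Python scripts to look and compute and a shell command to move; the robot and the scene stay as the last step left them, time stands still between calls to the robot, and variables do not carry over. Pictures are saved under pics/ and viewed, and the job is handed in when it is done.

```bash
ls; mkdir -p pics
python3 - <<'E'
from workcell import state, imaging, job, env
import cv2,numpy as np
print(state()); print(env.grip_depth)
for n in ("side","top","wrist"):
    i=imaging.camera_info(n); print(n,i)
    p,d=imaging.grab_frame(n)
    cv2.imwrite(f"pics/a_{n}.png",p[:,:,::-1]); np.savez(f"pics/a_{n}.npz",p=p,d=d,**i)
E
```

```text
pics
{'time_s': 0.0, 'qpos': array([-7.51693288e+01,  1.83506652e+01,  8.97061860e+01,  1.65689030e-03,
        7.20422661e+01, -1.14651721e+00]), 'qvel': array([-0.02478234, -0.00654311, -0.10372747,  0.02728171,  0.03361941,
       -0.07045541]), 'effort': array([ 2.38582885e-03, -4.12455511e+01, -2.31969041e+01,  7.27650826e-02,
        4.57406673e-02, -1.40395091e-04]), 'ee_pos': array([ 158.14814366, -552.30752398,  213.1315414 ]), 'ee_rot': array([-9.00990660e+01,  3.55822679e-03, -1.64023327e+02]), 'force': array([-0.01177902, -0.31851424,  0.27963275]), 'torque': array([ 0.03813404,  0.05378111, -0.02111083]), 'gripper_width': 91.1102655822035}
18.8
side {'fx': 472.38688862239644, 'fy': 472.38688862239644, 'cx': 284.84342289350064, 'cy': 223.03272935253204, 'R': array([[-0.87554458, -0.48302035, -0.01063134],
       [-0.27045273,  0.50823152, -0.81765276],
       [ 0.40034611, -0.71301617, -0.57561353]]), 't': array([ 516.69495796,  255.25215335, 1193.5317805 ])}
top {'fx': 407.63038185100174, 'fy': 407.63038185100174, 'cx': 274.33988478354826, 'cy': 209.89137856868246, 'R': array([[ 3.07966148e-03, -9.99995201e-01,  3.36975934e-04],
       [-9.96162551e-01, -3.09733277e-03, -8.74675806e-02],
       [ 8.74682046e-02, -6.63122669e-05, -9.96167310e-01]]), 't': array([ -34.13621154,  610.47582755, 1003.50888509])}
wrist {'fx': 325.19226210127806, 'fy': 325.19226210127806, 'cx': 282.118314763893, 'cy': 210.7533146051377, 'R': array([[ 0.27628699, -0.96107305, -0.00202209],
       [-0.92904491, -0.26761709,  0.25545381],
       [-0.24605092, -0.06869995, -0.96681915]]), 't': array([-574.51118666,  -29.64314938,  390.92422877])}
```

View pics/a_side.png

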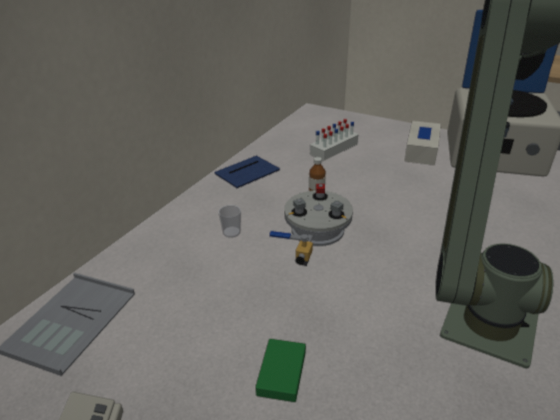

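View pics/a_top.png

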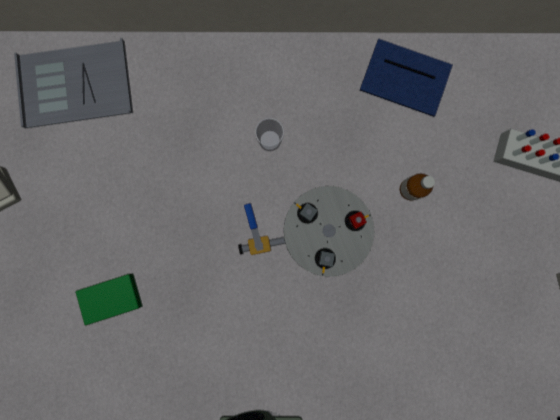

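View pics/a_wrist.png

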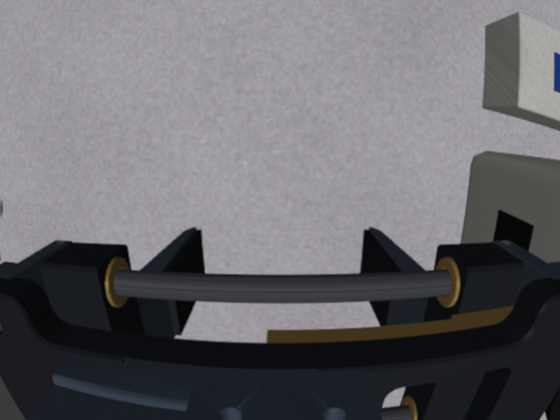

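```bash
cat > h.py <<'E'
import numpy as np,cv2
def load(f): return np.load(f)
def ray(i,u,v,z):
    R,t=i["R"],i["t"]
    C=-R.T@t
    d=R.T@np.array([(u-i["cx"])/i["fx"],(v-i["cy"])/i["fy"],1.])
    return C+d*(z-C[2])/d[2]
def blobs(p,lo,hi,amin=15):
    h=cv2.cvtColor(p,cv2.COLOR_RGB2HSV)
    m=cv2.inRange(h,np.array(lo),np.array(hi))
    n,l,s,c=cv2.connectedComponentsWithStats(m)
    return [(s[k,4],c[k].round(1),s[k,:4]) for k in range(1,n) if s[k,4]>=amin],l
E
python3 - <<'E'
import cv2,numpy as np
from h import *
a=load("pics/a_top.npz");p=a["p"]
c=p[170:300,220:400]; cv2.imwrite("pics/b.png",cv2.resize(c[:,:,::-1],(0,0),fx=4.4,fy=4.4,interpolation=cv2.INTER_CUBIC))
for nm,lo,hi in (("red",(0,150,80),(8,255,255)),("blue",(105,150,60),(130,255,255)),("yel",(20,120,80),(32,255,255)),("brass",(10,120,80),(24,255,255))):
    print(nm); [print("  ",b) for b in blobs(p,lo,hi,4)[0]]
E
```

```text
red
   (np.int32(28), array([545.5, 136.2]), array([543, 134,   6,   6], dtype=int32))
   (np.int32(16), array([558.1, 140.5]), array([557, 138,   3,   6], dtype=int32))
   (np.int32(27), array([527.4, 147.9]), array([525, 146,   6,   5], dtype=int32))
   (np.int32(24), array([541.5, 151.9]), array([539, 150,   6,   5], dtype=int32))
   (np.int32(95), array([357.7, 219.4]), array([351, 212,  15,  16], dtype=int32))
blue
   (np.int32(3648), array([405.6,  77.6]), array([361,  40,  90,  74], dtype=int32))
   (np.int32(26), array([531.5, 132.2]), array([529, 130,   6,   6], dtype=int32))
   (np.int32(25), array([555. , 156.3]), array([552, 154,   7,   6], dtype=int32))
   (np.int32(157), array([250.3, 216.2]), array([245, 204,  12,  25], dtype=int32))
yel
   (np.int32(13), array([298.2, 205.5]), array([296, 204,   5,   5], dtype=int32))
   (np.int32(9), array([366.4, 215.9]), array([365, 215,   4,   3], dtype=int32))
   (np.int32(205), array([259. , 245.5]), array([248, 236,  22,  19], dtype=int32))
   (np.int32(15), array([323.1, 269.5]), array([322, 267,   3,   6], dtype=int32))
brass
   (np.int32(13), array([298.2, 205.5]), array([296, 204,   5,   5], dtype=int32))
   (np.int32(12), array([365.9, 216.2]), array([364, 215,   5,   4], dtype=int32))
   (np.int32(215), array([259. , 245.4]), array([248, 236,  22,  19], dtype=int32))
   (np.int32(15), array([323.1, 269.5]), array([322, 267,   3,   6], dtype=int32))
```

View pics/b.png

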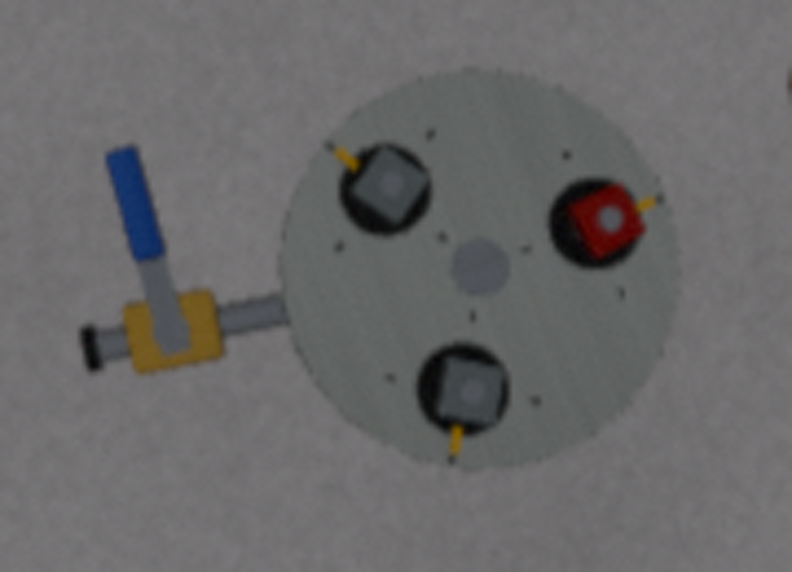

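Run:
```python
from h import *
a=load("pics/a_top.npz")
P=lambda x,y,z: ray(a,x/4.4+220-.4,y/4.4+170-.4,z)
C=P(479,268,86); print("C",C, "dome",P(481,267,91))
ang=lambda d: np.degrees(np.arctan2(d[1],d[0]))
N={"red":[(569,215),(625,185),(645,232),(597,260)],"second":[(446,357),(507,365),(497,425),(437,417)],"third":[(386,145),(431,183),(405,224),(352,193)]}
for k,c in N.items():
    w=np.array([P(*q,128) for q in c]); n=w.mean(0); e=[np.linalg.norm(w[i]-w[i-1]) for i in range(4)]
    ea=[ang(w[i]-w[i-1])%90 for i in range(4)]
    print(k,n.round(1),"r",np.linalg.norm((n-C)[:2]).round(1),"az",ang(n-C).round(1),"edges",np.round(e,1),"ang",np.round(ea,1))
for nm,q in (("red",(643,204)),("sec",(457,440)),("third",(346,158))): 
    w=P(*q,92); print("ptr",nm,w.round(1),np.linalg.norm((w-C)[:2]),ang(w-C))
tip=P(122,150,97); base=P(150,256,97); ax=P(172,333,91)
print("lever tip",tip,base,ang(tip-base),np.linalg.norm(tip-base),"ax guess",tip-(tip-base)/np.linalg.norm(tip-base)*102)
v=ray(a,258.6,245.0,63);print("valve",v,np.linalg.norm((v-C)[:2]),ang(v-C))
d=a["d"]
for u,v in ((358,220),(326,259),(308,212),(329,231),(340,240),(251,216)): print(u,v,d[v,u])
```

```text
C [ 556.70057126 -160.72775599   86.        ] dome [ 557.05236261 -161.14000521   91.        ]
red [ 578.6 -222.5  128. ] r 65.5 az -70.5 edges [27.2 33.1 26.3 28.9] ang [31.4 28.2 22.2 30.2]
second [ 492.1 -150.9  128. ] r 65.3 az 171.3 edges [30.9 31.5 31.  30.9] ang [81.  82.7 79.9 82.6]
third [ 597.3 -111.3  128. ] r 64.0 az 50.6 edges [30.6 30.4 25.3 31.7] ang [54.7 49.7 57.5 59.7]
ptr red [ 591.1 -248.3   92. ] 94.12289670105707 -68.55517797958534
ptr sec [ 465.1 -147.5   92. ] 92.51339379043452 171.75860375202961
ptr third [615.4 -88.8  92. ] 92.85252744063754 50.75103696919744
lever tip [618.88684961  31.48633632  97.        ] [562.13900484  16.05748191  97.        ] 15.210160046344118 58.807885822934786 ax guess [520.45991101   4.72558599  97.        ]
valve [521.99331504   5.58089942  63.        ] 169.891619860272 101.78797297479268
358 220 925.8775
326 259 916.256
308 212 927.36115
329 231 959.21594
340 240 964.6487
251 216 958.6793
```

```bash
cat > g.py <<'E'
import sys,numpy as np
from scipy.spatial.transform import Rotation as Ro
from workcell import state
# usage: g.py x y z yaw [yaw increase via: direct signed total twist]
x,y,z,yaw=map(float,sys.argv[1:5])
s=state(); R=Ro.from_euler("xyz",s["ee_rot"],degrees=True)
d=R.inv().apply(np.array([x,y,z])-s["ee_pos"])/10
G=Ro.from_euler("xyz",[-90,0,yaw],degrees=True)
print("t",round(s["time_s"],2),"pos",s["ee_pos"].round(1),"rot",s["ee_rot"].round(1),"q",s["qpos"].round(1),"w",s["gripper_width"].round(1))
print("F",s["force"].round(1),"T",s["torque"].round(3),"eff6",s["effort"][5].round(3))
print("delta_cm",d.round(2),"twist",(R.inv()*G).as_rotvec(degrees=True).round(1))
E
python3 g.py 580 -222 190 29
```

```text
Traceback (most recent call last):
  File "g.py", line 9, in <module>
    print("t",round(s["time_s"],2),"pos",s["ee_pos"].round(1),"rot",s["ee_rot"].round(1),"q",s["qpos"].round(1),"w",s["gripper_width"].round(1))
                                                                                                                    ^^^^^^^^^^^^^^^^^^^^^^^^
AttributeError: 'float' object has no attribute 'round'
```

```bash
sed -i 's/s\["gripper_width"\].round(1)/round(float(s["gripper_width"]),1)/' g.py
python3 g.py 580 -222 190 29
```

```text
t 0.15 pos [ 158.1 -552.4  213.3] rot [ -90.1    0.  -164. ] q [-75.2  18.3  89.7  -0.   72.   -1.1] w 91.2
F [-0.5  0.6  0.7] T [-0.002 -0.011  0.001] eff6 -0.0
delta_cm [-49.65   2.36 -20.16] twist [0.00e+00 1.67e+02 1.00e-01]
```

```bash
python3 -m pendant '[{"delta_pos":[-4.6,0.2,-1.9],"twist":[0,-8.5,0],"grip":100},{"delta_pos":[-9.2,0.4,-3.7],"twist":[0,-17,0],"grip":100},{"delta_pos":[-13.8,0.6,-5.6],"twist":[0,-25.5,0],"grip":100},{"delta_pos":[-18.4,0.8,-7.5],"twist":[0,-34,0],"grip":100},{"delta_pos":[-23,1,-9.3],"twist":[0,-42.5,0],"grip":100}]' 40; python3 g.py 580 -222 190 29
```

```text
time_s: 0.65
ee_pos: [354.9, -398.5, 203.7]
ee_rot: [-90.0, 0.0, -121.2]
force: [0.3, -0.5, 0.8]
gripper_width: 91.0
t 0.65 pos [ 354.9 -398.5  203.7] rot [ -90.     0.  -121.2] q [-49.5  15.   95.9   0.   69.1 -18.4] w 91.0
F [ 0.3 -0.5  0.8] T [-0.08  -0.096 -0.01 ] eff6 0.454
delta_cm [-26.76   1.37  10.11] twist [  -0.  -150.2   -0. ]
```

```bash
python3 -m pendant '[{"delta_pos":[-4.6,0.3,1.7],"twist":[0,-8.5,0],"grip":100},{"delta_pos":[-9.2,0.5,3.5],"twist":[0,-17,0],"grip":100},{"delta_pos":[-13.8,0.7,5.2],"twist":[0,-25.5,0],"grip":100},{"delta_pos":[-18.4,0.9,7],"twist":[0,-34,0],"grip":100},{"delta_pos":[-22,1.2,8.3],"twist":[0,-42.5,0],"grip":100}]' 40; python3 g.py 580 -222 190 29
```

```text
time_s: 1.15
ee_pos: [541.6, -253.9, 191.7]
ee_rot: [-90.0, 0.0, -78.6]
force: [0.5, 0.1, 0.3]
gripper_width: 91.2
t 1.15 pos [ 541.6 -253.9  191.7] rot [-90.    0.  -78.6] q [-26.2  21.2  88.6   0.   70.2 -37.6] w 91.2
F [0.5 0.1 0.3] T [-0.053 -0.117 -0.026] eff6 0.812
delta_cm [-2.37  0.17  4.4 ] twist [  -0.  -107.6    0. ]
```

```bash
python3 -m pendant '[{"delta_pos":[-0.5,0.1,0.9],"twist":[0,-8.5,0],"grip":100},{"delta_pos":[-1,0.1,1.8],"twist":[0,-17,0],"grip":100},{"delta_pos":[-1.4,0.1,2.6],"twist":[0,-25.5,0],"grip":100},{"delta_pos":[-1.9,0.1,3.5],"twist":[0,-34,0],"grip":100},{"delta_pos":[-2.4,0.1,4.4],"twist":[0,-42.5,0],"grip":100}]' 40; python3 -m pendant '[{"delta_pos":[0,0,0],"twist":[0,-8.5,0],"grip":100},{"delta_pos":[0,0,0],"twist":[0,-17,0],"grip":100},{"delta_pos":[0,0,0],"twist":[0,-25.5,0],"grip":100},{"delta_pos":[0,0,0],"twist":[0,-34,0],"grip":100},{"delta_pos":[0,0,0],"twist":[0,-42.5,0],"grip":100}]';  python3 g.py 580 -222 190 29
cat > snap.py <<'E'
import sys,cv2,numpy as np
from workcell import imaging
c,n=sys.argv[1:3]
i=imaging.camera_info(c);p,d=imaging.grab_frame(c)
np.savez(f"pics/{n}.npz",p=p,d=d,**i); cv2.imwrite(f"pics/{n}.png",p[:,:,::-1])
E
python3 snap.py wrist c1
```

```text
time_s: 1.65
ee_pos: [578.3, -223.6, 190.5]
ee_rot: [-90.0, 0.0, -36.2]
force: [0.5, 0.1, 0.2]
gripper_width: 91.2
time_s: 2.15
ee_pos: [578.0, -223.9, 190.5]
ee_rot: [-90.0, 0.0, 6.3]
force: [-0.5, 0.6, -0.5]
gripper_width: 91.3
t 2.15 pos [ 578.  -223.9  190.5] rot [-90.    0.    6.3] q [ -22.2   23.2   85.5   -0.    71.3 -118.6] w 91.3
F [-0.5  0.6 -0.5] T [ 0.081 -0.13   0.006] eff6 1.221
delta_cm [0.22 0.05 0.17] twist [ -0.  -22.7  -0. ]
```

View pics/c1.png

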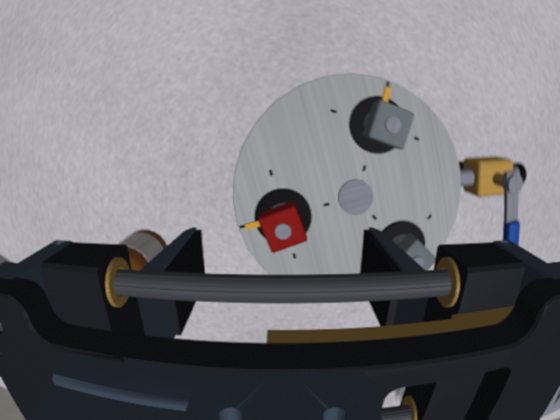

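```bash
cat >> h.py <<'E'
def fray(i,u,v,z):
    R,t=i["R"],i["t"]; C=-R.T@t
    a=np.array([(u-i["cx"])/i["fx"],(v-i["cy"])/i["fy"]]); r=np.linalg.norm(a)
    dc=np.array([*(a/r*np.sin(r)),np.cos(r)]) if r>1e-9 else np.array([0,0,1.])
    d=R.T@dc; return C+d*(z-C[2])/d[2]
def ang(d): return np.degrees(np.arctan2(d[1],d[0]))
def zoom(f,u,v,w,h,k,out):
    p=np.load(f)["p"][v:v+h,u:u+w]
    cv2.imwrite(out,cv2.resize(p[:,:,::-1],(0,0),fx=k,fy=k,interpolation=cv2.INTER_CUBIC))
E
python3 - <<'E'
from h import *
zoom("pics/c1.npz",225,65,240,200,3,"pics/c1z.png")
E
```

```text
(no output)
```

View pics/c1z.png

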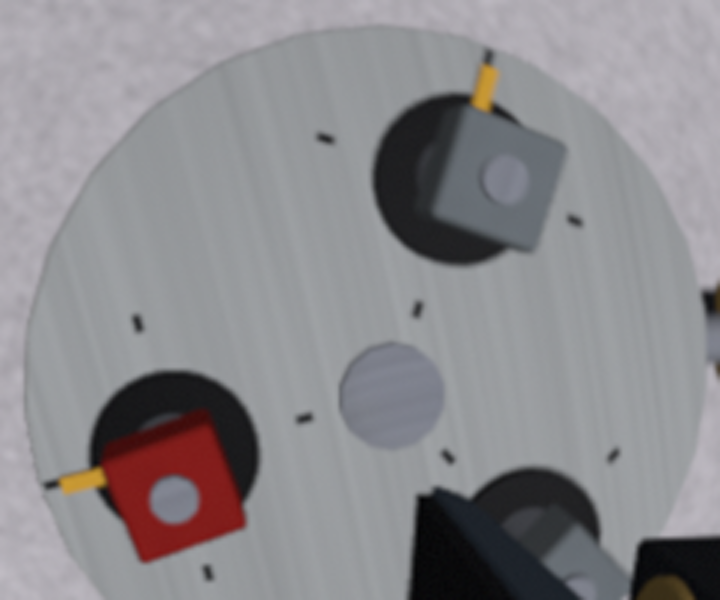

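Run:
```python
from h import *
a=load("pics/c1.npz")
P=lambda x,y,z: fray(a,x/3+225-.33,y/3+65-.33,z)
def sq(c):
    w=np.array([P(*q,128) for q in c]); print(w.mean(0).round(1),[round(float(np.linalg.norm(w[i]-w[i-1])),1) for i in range(4)],[round(float(ang(w[i]-w[i-1])%90),1) for i in range(4)])
sq([(102,453),(207,415),(245,525),(144,562)])
sq([(467,104),(567,148),(534,251),(432,213)])
D=P(391,396,91);print("dome",D)
for n,q in (("red",(80,482)),("sec",(485,88))):
    w=P(*q,92);print(n,w,np.linalg.norm((w-D)[:2]),ang(w-D))
print("washer2 top",P(460,180,91),P(175,455,91))
```

```text
[ 581.1 -223.2  128. ] [31.0, 27.8, 30.5, 27.8] [25.7, 26.8, 25.5, 27.8]
[ 493.2 -152.2  128. ] [28.6, 28.4, 27.7, 28.5] [79.2, 77.7, 79.4, 79.5]
dome [ 558.03112782 -162.75188128   91.        ]
red [ 593.38270105 -249.35335566   92.        ] 93.53902444284441 -67.7942344889385
sec [ 466.22644193 -148.07226064   92.        ] 92.97091810824983 170.915278464999
washer2 top [ 493.62117134 -151.82043895   91.        ] [ 582.47947927 -222.80481055   91.        ]
```

```bash
python3 g.py 581 -223.1 120 26.5
```

```text
t 2.2 pos [ 578.  -224.   190.5] rot [-90.    0.    6.5] q [ -22.2   23.2   85.5   -0.    71.3 -118.8] w 91.3
F [ 0.4 -0.5 -0. ] T [ 0.1   -0.156  0.036] eff6 -0.361
delta_cm [0.32 7.05 0.05] twist [ -0. -20.  -0.]
```

```bash
python3 -m pendant '[{"delta_pos":[0.3,1.5,0.05],"twist":[0,-8,0],"grip":100},{"delta_pos":[0.3,3,0.05],"twist":[0,-16,0],"grip":100},{"delta_pos":[0.3,4,0.05],"twist":[0,-20,0],"grip":100},{"delta_pos":[0.3,4.5,0.05],"twist":[0,-20,0],"grip":100},{"delta_pos":[0.3,4.5,0.05],"twist":[0,-20,0],"grip":100}]' 40;  python3 g.py 581 -223.1 103 26.5
```

```text
time_s: 2.7
ee_pos: [580.6, -223.0, 145.1]
ee_rot: [-89.9, 0.1, 25.8]
force: [0.2, -0.0, 0.0]
gripper_width: 91.3
t 2.7 pos [ 580.6 -223.   145.1] rot [-89.9   0.1  25.8] q [ -22.1   25.3   89.    -0.    65.8 -137.9] w 91.3
F [ 0.2 -0.   0. ] T [ 0.099 -0.093  0.017] eff6 -0.006
delta_cm [ 0.03  4.21 -0.03] twist [-0.1 -0.7 -0.1]
```

```bash
python3 -m pendant '[{"delta_pos":[0.03,2,-0.03],"twist":[0,-0.5,0],"grip":100},{"delta_pos":[0.03,4.2,-0.03],"twist":[0,-0.5,0],"grip":100},{"delta_pos":[0.03,4.2,-0.03],"twist":[0,-0.5,0],"grip":25},{"delta_pos":[0.03,4.2,-0.03],"twist":[0,-0.5,0],"grip":25},{"delta_pos":[0.03,4.2,-0.03],"twist":[0,-0.5,0],"grip":25}]' 50;  python3 -m pendant '[{"delta_pos":[0,0,0],"twist":[0,0,0],"grip":25},{"delta_pos":[0,0,0],"twist":[0,0,0],"grip":25},{"delta_pos":[0,0,0],"twist":[0,0,0],"grip":25},{"delta_pos":[0,0,0],"twist":[0,0,0],"grip":25},{"delta_pos":[0,0,0],"twist":[0,0,0],"grip":25}]'; python3 g.py 581 -223.1 103 26.5
```

```text
time_s: 3.2
ee_pos: [582.5, -223.8, 105.5]
ee_rot: [-90.1, -0.1, 26.4]
force: [0.0, 0.0, -0.7]
gripper_width: 70.0
time_s: 3.7
ee_pos: [581.6, -223.5, 104.0]
ee_rot: [-90.0, -0.0, 26.5]
force: [1.7, -2.9, 1.6]
gripper_width: 30.1
t 3.7 pos [ 581.6 -223.5  104. ] rot [-90.   -0.   26.5] q [ -22.1   27.3   92.    -0.    60.6 -138.5] w 30.1
F [ 1.7 -2.9  1.6] T [-0.902 -0.41   0.017] eff6 0.006
delta_cm [-0.03  0.1   0.06] twist [ 0. -0.  0.]
```

```bash
cat > m.py <<'E'
from workcell import state
s=state(); print("t",round(s["time_s"],2),"yaw",s["ee_rot"].round(1),"pos",s["ee_pos"].round(1),"F",s["force"].round(1),"Tz",s["torque"].round(3),"eff6",round(float(s["effort"][5]),3),"q6",round(float(s["qpos"][5]),1),"w",round(float(s["gripper_width"]),1))
E
for k in 1 2; do python3 -m pendant '[{"delta_pos":[0,0,0],"twist":[0,2,0],"grip":20},{"delta_pos":[0,0,0],"twist":[0,4,0],"grip":20},{"delta_pos":[0,0,0],"twist":[0,6,0],"grip":20},{"delta_pos":[0,0,0],"twist":[0,8,0],"grip":20},{"delta_pos":[0,0,0],"twist":[0,10,0],"grip":20}]' >/dev/null; python3 m.py; done; python3 snap.py wrist d1
```

```text
t 4.2 yaw [-90.    0.   16.4] pos [ 581.5 -223.3  104. ] F [0.3 0.6 0. ] Tz [ 0.189 -0.073  0.046] eff6 -0.244 q6 -128.5 w 29.7
t 4.7 yaw [-90.    0.    6.4] pos [ 581.5 -223.1  104.1] F [-0.1  0.9  0.9] Tz [ 0.338 -0.073  0.031] eff6 -0.243 q6 -118.5 w 29.5
```

View pics/d1.png

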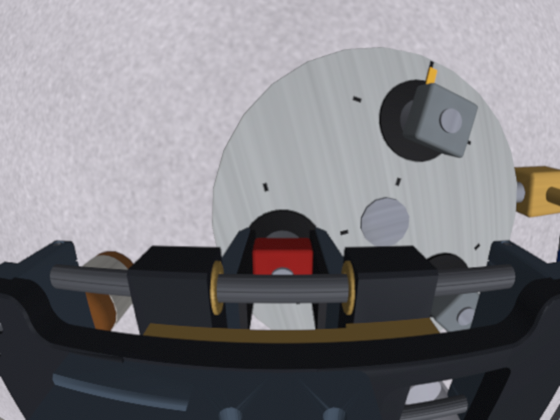

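```bash
for k in 1 2; do python3 -m pendant '[{"delta_pos":[0,0,0],"twist":[0,1,0],"grip":20},{"delta_pos":[0,0,0],"twist":[0,2,0],"grip":20},{"delta_pos":[0,0,0],"twist":[0,3,0],"grip":20},{"delta_pos":[0,0,0],"twist":[0,4,0],"grip":20},{"delta_pos":[0,0,0],"twist":[0,5,0],"grip":20}]' >/dev/null; python3 m.py; done
```

```text
t 5.25 yaw [-90.    0.    1.4] pos [ 581.5 -223.   104.1] F [0.  2.9 3.4] Tz [ 0.776 -0.081  0.063] eff6 -0.1 q6 -113.5 w 29.6
t 5.75 yaw [-90.    0.   -3.6] pos [ 581.5 -222.9  104.1] F [-0.7  4.8  4.1] Tz [1.133 0.078 0.078] eff6 -0.07 q6 -108.5 w 29.5
```

```bash
for k in 1 2; do python3 -m pendant '[{"delta_pos":[0,0,0],"twist":[0,1,0],"grip":20},{"delta_pos":[0,0,0],"twist":[0,2,0],"grip":20},{"delta_pos":[0,0,0],"twist":[0,3,0],"grip":20},{"delta_pos":[0,0,0],"twist":[0,4,0],"grip":20},{"delta_pos":[0,0,0],"twist":[0,5,0],"grip":20}]' >/dev/null; python3 m.py; done
```

```text
t 6.25 yaw [-90.    0.   -8.6] pos [ 581.6 -222.8  104.1] F [-0.3  4.6  4.7] Tz [1.239 0.013 0.162] eff6 0.016 q6 -103.5 w 29.8
t 6.75 yaw [-89.9   0.  -13.6] pos [ 581.7 -222.7  104. ] F [0.1 4.  3.6] Tz [1.299 0.005 0.247] eff6 0.113 q6 -98.5 w 29.7
```

```bash
for k in 1 2; do python3 -m pendant '[{"delta_pos":[0,0,0],"twist":[0,1,0],"grip":20},{"delta_pos":[0,0,0],"twist":[0,2,0],"grip":20},{"delta_pos":[0,0,0],"twist":[0,3,0],"grip":20},{"delta_pos":[0,0,0],"twist":[0,4,0],"grip":20},{"delta_pos":[0,0,0],"twist":[0,5,0],"grip":20}]' >/dev/null; python3 m.py; done; python3 snap.py side d2s;python3 snap.py wrist d2
python3 - <<'E'
from h import *
zoom("pics/d2s.npz",270,150,100,100,6,"pics/d2sz.png")
E
```

```text
t 7.25 yaw [-89.9   0.  -18.6] pos [ 581.8 -222.7  104. ] F [1.4 6.1 3.6] Tz [1.341 0.043 0.299] eff6 0.159 q6 -93.5 w 29.8
t 7.75 yaw [-89.9   0.  -23.6] pos [ 581.8 -222.6  104. ] F [0.6 5.9 3.8] Tz [1.417 0.02  0.285] eff6 0.159 q6 -88.5 w 29.4
```

View pics/d2sz.png

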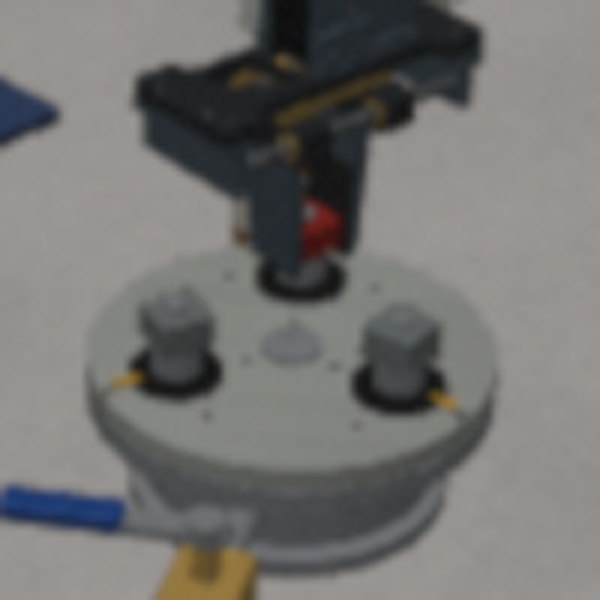

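View pics/d2.png

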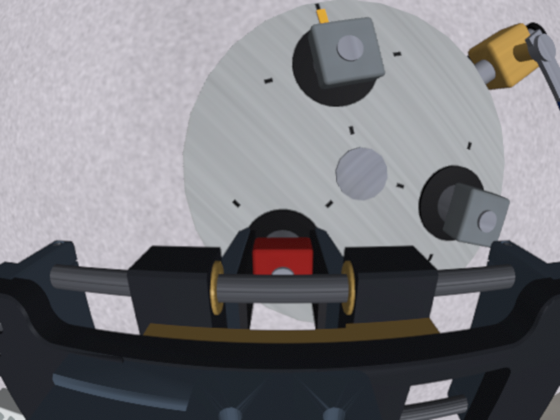

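```bash
for k in 1 2 3 4 5; do python3 -m pendant '[{"delta_pos":[0,0,0],"twist":[0,6,0],"grip":20},{"delta_pos":[0,0,0],"twist":[0,12,0],"grip":20},{"delta_pos":[0,0,0],"twist":[0,18,0],"grip":20},{"delta_pos":[0,0,0],"twist":[0,24,0],"grip":20},{"delta_pos":[0,0,0],"twist":[0,30,0],"grip":20}]' >/dev/null; python3 m.py; done; python3 snap.py wrist e1; python3 snap.py top e1t
```

```text
t 8.35 yaw [-89.9   0.1 -53.8] pos [ 582.2 -222.2  104. ] F [1.6 6.9 3.2] Tz [ 1.73  -0.194  0.412] eff6 -0.525 q6 -58.3 w 29.7
t 8.85 yaw [-89.8   0.1 -83.8] pos [ 582.8 -222.   104. ] F [2.5 6.7 2.1] Tz [ 1.796 -0.554  0.423] eff6 -0.527 q6 -28.3 w 29.8
t 9.35 yaw [ -89.8    0.2 -113.8] pos [ 583.3 -222.1  104.1] F [3.4 7.3 1.6] Tz [ 1.632 -0.827  0.302] eff6 -0.531 q6 1.7 w 29.4
t 9.85 yaw [ -89.9    0.3 -143.8] pos [ 583.7 -222.4  104.1] F [3.2 6.3 0. ] Tz [ 1.414 -0.994  0.306] eff6 -0.534 q6 31.7 w 29.5
t 10.35 yaw [ -90.     0.3 -173.8] pos [ 583.9 -223.   104.1] F [ 3.4  5.7 -0.9] Tz [ 1.054 -1.08   0.307] eff6 -0.536 q6 61.7 w 29.5
```

View pics/e1.png

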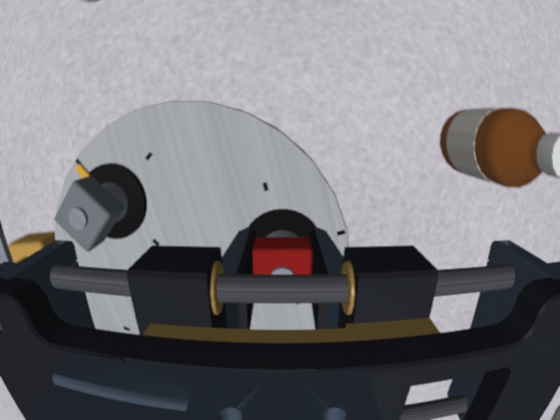

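```bash
python3 -m pendant '[{"delta_pos":[0,0,0],"twist":[0,0,0],"grip":100},{"delta_pos":[0,0,0],"twist":[0,0,0],"grip":100},{"delta_pos":[0,0,0],"twist":[0,0,0],"grip":100},{"delta_pos":[0,-3,0],"twist":[0,0,0],"grip":100},{"delta_pos":[0,-8,0],"twist":[0,0,0],"grip":100}]'; python3 snap.py wrist e2
python3 - <<'E'
from h import *
zoom("pics/e2.npz",200,140,180,140,4,"pics/e2z.png")
E
```

```text
time_s: 10.95
ee_pos: [579.1, -223.3, 180.9]
ee_rot: [-90.2, -0.5, -173.6]
force: [0.7, 0.1, 0.2]
gripper_width: 66.9
```

View pics/e2z.png

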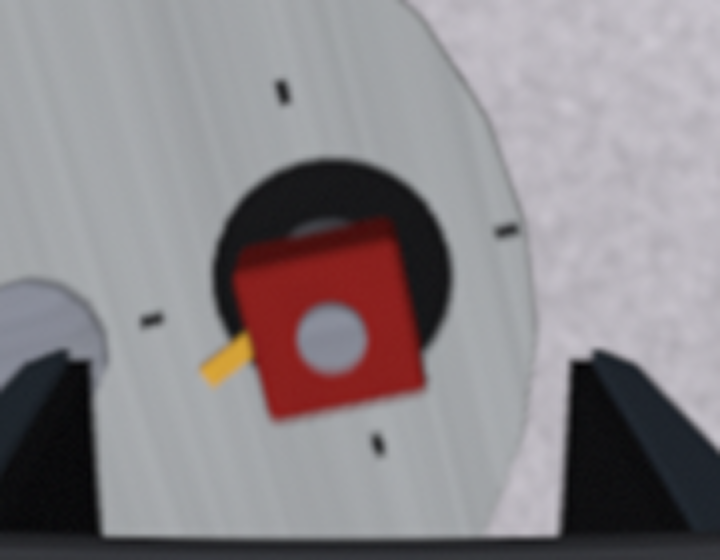

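Run:
```python
from h import *
a=load("pics/e2.npz")
P=lambda x,y,z: fray(a,x/4+200-.37,y/4+140-.37,z)
c=[(235,270),(395,235),(426,388),(274,420)]
w=np.array([P(*q,128) for q in c]); print(w.mean(0).round(1),[round(float(np.linalg.norm(w[i]-w[i-1])),1) for i in range(4)],[round(float(ang(w[i]-w[i-1])%90),1) for i in range(4)])
W=P(333,278,91); print("washer",W.round(1), "dome",P(30,350,91))
t=P(210,377,92);b=P(248,345,92);n=np.array([581.3,-223.1])
print("ptr",ang(t-b),ang(t[:2]-n),np.linalg.norm(t[:2]-n), ang(t-W),ang(b-W))
for q in ((283,92),(152,320),(378,444),(507,231)):
    k=P(*q,86);print("tick",k.round(1),ang(k-W),np.linalg.norm((k-W)[:2]))
```

```text
[ 583.  -223.6  128. ] [29.3, 29.1, 29.3, 28.6] [19.5, 19.2, 18.5, 19.2]
washer [ 582.7 -223.6   91. ] dome [ 559.44488927 -160.84096263   91.        ]
ptr 137.58549799953948 134.90800223233273 32.34482218935438 136.00038681730854 135.24460577398577
tick [ 619.5 -209.1   86. ] 21.584572607696924 39.47297657772548
tick [ 567.7 -186.3   86. ] 111.90339112799217 40.296368636564765
tick [ 545.  -237.9   86. ] -159.2679228384983 40.38401168639597
tick [ 595.8 -259.    86. ] -69.76448871964159 37.69733699928144
```

```bash
python3 g.py 582 -223.3 104 -160.9
```

```text
t 11.0 pos [ 584.6 -225.5  192.8] rot [ -89.6    0.6 -173.6] q [-22.1  23.3  85.   -0.1  70.9  61.5] w 70.8
F [ 3.6 -1.3  6.1] T [-0.095 -0.247  0.003] eff6 -0.01
delta_cm [ 0.33  8.87 -0.31] twist [ -0.5 -12.7  -0.5]
```

```bash
python3 -m pendant '[{"delta_pos":[0,2,0],"twist":[0,-6,0],"grip":100},{"delta_pos":[0,4,0],"twist":[0,-12.7,0],"grip":100},{"delta_pos":[0,5,0],"twist":[0,-12.7,0],"grip":80},{"delta_pos":[0,5,0],"twist":[0,-12.7,0],"grip":80},{"delta_pos":[0,5,0],"twist":[0,-12.7,0],"grip":80}]';python3 g.py 582 -223.3 104 -160.9
```

```text
time_s: 11.5
ee_pos: [581.8, -223.8, 134.2]
ee_rot: [-90.0, 0.0, -160.9]
force: [0.2, -0.5, 1.3]
gripper_width: 73.3
t 11.5 pos [ 581.8 -223.8  134.2] rot [ -90.     0.  -160.9] q [-22.1  25.8  89.8  -0.   64.3  48.9] w 73.3
F [ 0.2 -0.5  1.3] T [-0.012 -0.028  0.034] eff6 0.011
delta_cm [-0.03  3.02 -0.04] twist [-0. -0. -0.]
```

```bash
python3 -m pendant '[{"delta_pos":[0,1.5,0],"twist":[0,0,0],"grip":80},{"delta_pos":[0,3,0],"twist":[0,0,0],"grip":40},{"delta_pos":[0,3,0],"twist":[0,0,0],"grip":10},{"delta_pos":[0,3,0],"twist":[0,0,0],"grip":10},{"delta_pos":[0,3,0],"twist":[0,0,0],"grip":10}]' 60; python3 m.py;  for k in 1 2 3; do python3 -m pendant '[{"delta_pos":[0,0,0],"twist":[0,1,0],"grip":10},{"delta_pos":[0,0,0],"twist":[0,2,0],"grip":10},{"delta_pos":[0,0,0],"twist":[0,3,0],"grip":10},{"delta_pos":[0,0,0],"twist":[0,4,0],"grip":10},{"delta_pos":[0,0,0],"twist":[0,5,0],"grip":10}]' >/dev/null; python3 m.py; done; python3 snap.py wrist e3
```

```text
time_s: 12.0
ee_pos: [582.4, -223.8, 105.3]
ee_rot: [-89.9, 0.1, -160.8]
force: [1.4, -0.4, -0.5]
gripper_width: 43.9
t 12.0 yaw [-8.990e+01  1.000e-01 -1.608e+02] pos [ 582.4 -223.8  105.3] F [ 1.4 -0.4 -0.5] Tz [ 0.021  0.02  -0.029] eff6 0.004 q6 48.8 w 43.9
t 12.5 yaw [-9.000e+01  1.000e-01 -1.659e+02] pos [ 581.8 -223.3  104.8] F [-1.4  2.   6.7] Tz [0.271 0.118 0.171] eff6 0.018 q6 53.8 w 29.2
t 13.0 yaw [ -90.     0.  -170.9] pos [ 581.7 -223.2  104.8] F [-1.8  1.5  5.5] Tz [0.362 0.165 0.292] eff6 0.114 q6 58.8 w 29.8
t 13.5 yaw [ -90.     0.  -175.9] pos [ 581.6 -223.1  104.8] F [-1.5  2.   6.5] Tz [0.436 0.098 0.261] eff6 0.154 q6 63.8 w 29.7
```

View pics/e3.png

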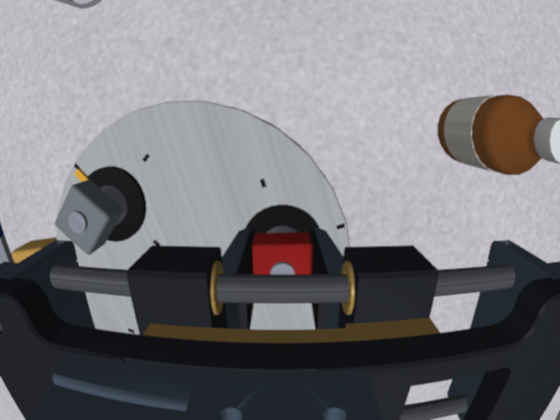

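```bash
python3 -m pendant '[{"delta_pos":[0,0,0],"twist":[0,3,0],"grip":10},{"delta_pos":[0,0,0],"twist":[0,6,0],"grip":10},{"delta_pos":[0,0,0],"twist":[0,9,0],"grip":10},{"delta_pos":[0,0,0],"twist":[0,12,0],"grip":10},{"delta_pos":[0,0,0],"twist":[0,12,0],"grip":10}]' >/dev/null; python3 m.py;  python3 -m pendant '[{"delta_pos":[0,0,0],"twist":[0,0,0],"grip":60},{"delta_pos":[0,0,0],"twist":[0,0,0],"grip":60},{"delta_pos":[0,0,0],"twist":[0,0,0],"grip":60},{"delta_pos":[0,0,0],"twist":[0,0,0],"grip":60},{"delta_pos":[0,0,0],"twist":[0,0,0],"grip":60}]'
 python3 snap.py wrist e4;  python3 -m pendant '[{"delta_pos":[0,-2,0],"twist":[0,0,0],"grip":100},{"delta_pos":[0,-5,0],"twist":[0,0,0],"grip":100},{"delta_pos":[0,-8,0],"twist":[0,0,0],"grip":100},{"delta_pos":[0,-8,0],"twist":[0,0,0],"grip":100},{"delta_pos":[0,-8,0],"twist":[0,0,0],"grip":100}]';python3 snap.py wrist e5
python3 - <<'E'
from h import *
zoom("pics/e5.npz",200,140,180,140,4,"pics/e5z.png")
E
```

```text
t 14.05 yaw [-90.    0.  172.1] pos [ 581.6 -222.8  104.8] F [-0.3  3.4  6.1] Tz [0.451 0.102 0.174] eff6 0.385 q6 75.8 w 29.3
time_s: 14.55
ee_pos: [581.5, -223.5, 103.7]
ee_rot: [-90.0, -0.0, 172.2]
force: [-0.1, -0.4, -0.9]
gripper_width: 54.8
time_s: 15.1
ee_pos: [581.6, -223.5, 184.4]
ee_rot: [-90.0, 0.1, 172.2]
force: [-1.0, -0.5, -0.6]
gripper_width: 90.2
```

View pics/e5z.png

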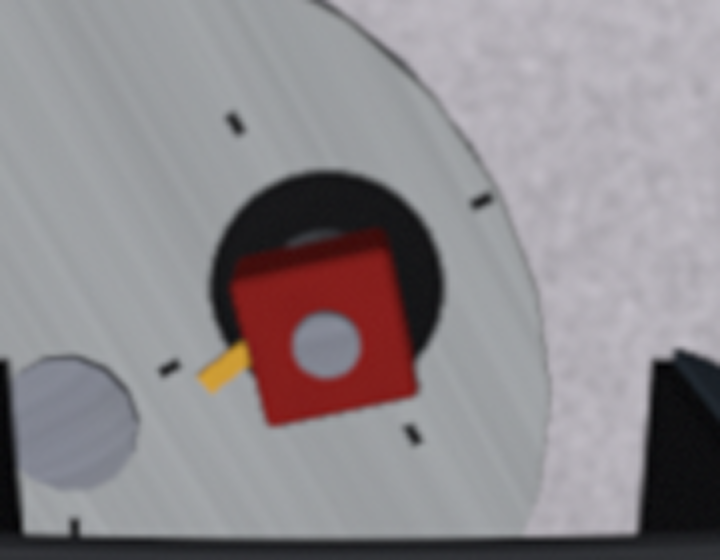

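View pics/e4.png

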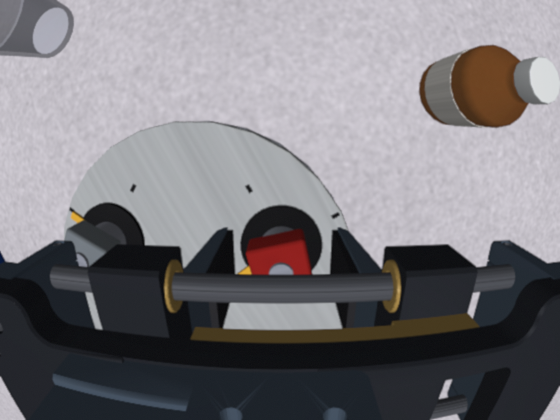

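Run:
```python
from h import *
a=load("pics/e5.npz")
P=lambda x,y,z: fray(a,x/4+200-.37,y/4+140-.37,z)
c=[(232,282),(387,248),(418,393),(270,426)]
w=np.array([P(*q,128) for q in c]); print(w.mean(0).round(1),[round(float(np.linalg.norm(w[i]-w[i-1])),1) for i in range(4)],[round(float(ang(w[i]-w[i-1])%90),1) for i in range(4)])
W=P(327,288,91); print("washer",W.round(1), "dome",P(72,422,91))
t=P(207,384,92);b=P(246,354,92)
print("ptr",ang(t-b), ang(t-W),ang(b-W))
for q in ((235,124),(170,369),(412,434),(482,201)):
    k=P(*q,86);print("tick",k.round(1),ang(k-W),np.linalg.norm((k-W)[:2]))
```

```text
[ 583.3 -223.5  128. ] [28.6, 28.7, 28.3, 28.3] [5.4, 5.0, 4.7, 5.6]
washer [ 583.1 -223.4   91. ] dome [ 560.36950234 -163.61146486   91.        ]
ptr 120.77726367424191 121.49571492549634 121.84584338242097
tick [ 619.5 -209.    86. ] 21.625769347716506 39.17865796709683
tick [ 568.2 -186.6   86. ] 112.01467268471755 39.74904099925295
tick [ 545.9 -237.4   86. ] -159.393310993605 39.69854220422689
tick [ 596.2 -258.4   86. ] -69.37879120814875 37.351533536600904
```

```bash
python3 g.py 582.2 -223.4 104 -174.8
```

```text
t 15.15 pos [ 581.  -223.2  183.3] rot [-9.000e+01 -1.000e-01  1.722e+02] q [-22.1  23.7  85.8  -0.   70.5  75.8] w 91.1
F [ 0.5 -0.1  0.7] T [ 0.063  0.031 -0.043] eff6 0.001
delta_cm [-0.13  7.93  0.  ] twist [  0.  -13.    0.1]
```

```bash
python3 -m pendant '[{"delta_pos":[-0.1,2,0],"twist":[0,-6,0],"grip":100},{"delta_pos":[-0.1,4,0],"twist":[0,-13,0],"grip":70},{"delta_pos":[-0.1,6,0],"twist":[0,-13,0],"grip":60},{"delta_pos":[-0.1,7.9,0],"twist":[0,-13,0],"grip":60},{"delta_pos":[-0.1,7.9,0],"twist":[0,-13,0],"grip":10}]' 60; python3 -m pendant '[{"delta_pos":[0,0,0],"twist":[0,0,0],"grip":10},{"delta_pos":[0,0,0],"twist":[0,0,0],"grip":10},{"delta_pos":[0,0,0],"twist":[0,0,0],"grip":10},{"delta_pos":[0,0,0],"twist":[0,0,0],"grip":10},{"delta_pos":[0,0,0],"twist":[0,0,0],"grip":10}]'; python3 m.py;  python3 -m pendant '[{"delta_pos":[0,0,0],"twist":[0,5,0],"grip":10},{"delta_pos":[0,0,0],"twist":[0,10,0],"grip":10},{"delta_pos":[0,0,0],"twist":[0,15,0],"grip":10},{"delta_pos":[0,0,0],"twist":[0,20,0],"grip":10},{"delta_pos":[0,0,0],"twist":[0,23.4,0],"grip":10}]' ; python3 m.py;  python3 -m pendant '[{"delta_pos":[0,0,0],"twist":[0,0,0],"grip":60},{"delta_pos":[0,0,0],"twist":[0,0,0],"grip":60},{"delta_pos":[0,0,0],"twist":[0,0,0],"grip":60},{"delta_pos":[0,0,0],"twist":[0,0,0],"grip":60},{"delta_pos":[0,0,0],"twist":[0,0,0],"grip":60}]'
python3 -m pendant '[{"delta_pos":[0,-2,0],"twist":[0,0,0],"grip":100},{"delta_pos":[0,-5,0],"twist":[0,0,0],"grip":100},{"delta_pos":[0,-8,0],"twist":[0,0,0],"grip":100},{"delta_pos":[0,-8,0],"twist":[0,0,0],"grip":100},{"delta_pos":[0,-8,0],"twist":[0,0,0],"grip":100}]';python3 snap.py wrist e6
python3 - <<'E'
from h import *
zoom("pics/e6.npz",200,140,180,140,4,"pics/e6z.png")
E
```

```text
time_s: 15.65
ee_pos: [579.6, -222.4, 100.5]
ee_rot: [-90.2, -0.5, -174.8]
force: [0.9, 0.5, -0.3]
gripper_width: 62.4
time_s: 16.15
ee_pos: [582.8, -223.1, 105.9]
ee_rot: [-90.0, 0.1, -174.8]
force: [-1.0, 2.7, 3.6]
gripper_width: 29.6
t 16.15 yaw [-9.000e+01  1.000e-01 -1.748e+02] pos [ 582.8 -223.1  105.9] F [-1.   2.7  3.6] Tz [ 0.405  0.112 -0.018] eff6 -0.002 q6 62.8 w 29.6
time_s: 16.65
ee_pos: [582.6, -222.9, 105.9]
ee_rot: [-90.0, 0.0, 161.7]
force: [-1.6, 3.3, 2.9]
gripper_width: 29.8
t 16.65 yaw [-90.    0.  161.7] pos [ 582.6 -222.9  105.9] F [-1.6  3.3  2.9] Tz [0.379 0.025 0.365] eff6 -0.07 q6 86.3 w 29.8
time_s: 17.15
ee_pos: [582.5, -223.7, 104.8]
ee_rot: [-90.0, -0.0, 161.8]
force: [-0.4, -0.0, 0.2]
gripper_width: 54.7
time_s: 17.65
ee_pos: [582.6, -223.6, 185.4]
ee_rot: [-90.0, 0.1, 161.8]
force: [-0.1, -0.1, -1.4]
gripper_width: 90.3
```

View pics/e6z.png

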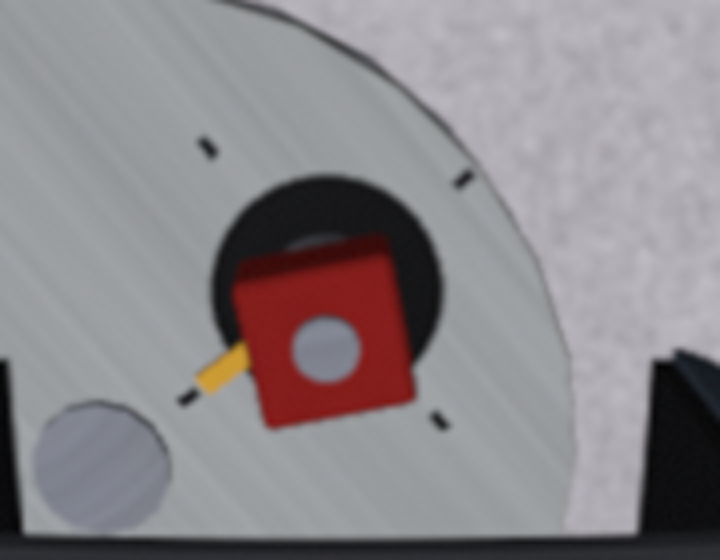

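```bash
for k in 1 2 3; do python3 -m pendant '[{"delta_pos":[0,0,0],"twist":[0,-8.5,0],"grip":100},{"delta_pos":[0,0,0],"twist":[0,-17,0],"grip":100},{"delta_pos":[0,0,0],"twist":[0,-25.5,0],"grip":100},{"delta_pos":[0,0,0],"twist":[0,-34,0],"grip":100},{"delta_pos":[0,0,0],"twist":[0,-42.5,0],"grip":100}]'>/dev/null; done; python3 g.py 493 -151.7 185 -11.2
```

```text
t 19.2 pos [ 581.6 -223.2  183. ] rot [-90.2   0.1 -70.4] q [-22.   23.9  85.6  -0.   70.7 -41.7] w 91.0
F [-0.   0.4  0.6] T [-0.016 -0.103  0.011] eff6 1.221
delta_cm [-9.71 -0.17 -5.94] twist [  0.1 -59.2  -0.2]
```

```bash
python3 -m pendant '[{"delta_pos":[-2,0,-1.2],"twist":[0,-8.5,0],"grip":100},{"delta_pos":[-4,0,-2.4],"twist":[0,-17,0],"grip":100},{"delta_pos":[-6,0,-3.6],"twist":[0,-25.5,0],"grip":100},{"delta_pos":[-8,0,-4.8],"twist":[0,-34,0],"grip":100},{"delta_pos":[-9.7,0,-5.9],"twist":[0,-42.5,0],"grip":100}]'>/dev/null;  python3 snap.py wrist f1; python3 g.py 493 -151.7 145 -11.2;python3 - <<'E'
from h import *
zoom("pics/f1.npz",200,130,180,140,4,"pics/f1z.png")
E
```

```text
t 19.75 pos [ 490.  -148.7  183.2] rot [-90.    0.4 -27.6] q [-18.2  14.2 100.2   0.   66.  -80.6] w 91.4
F [-4.   1.8 -0.1] T [ 0.148  0.003 -0.025] eff6 -0.32
delta_cm [ 0.43  3.82 -0.13] twist [ -0.  -16.4  -0.4]
```

View pics/f1z.png

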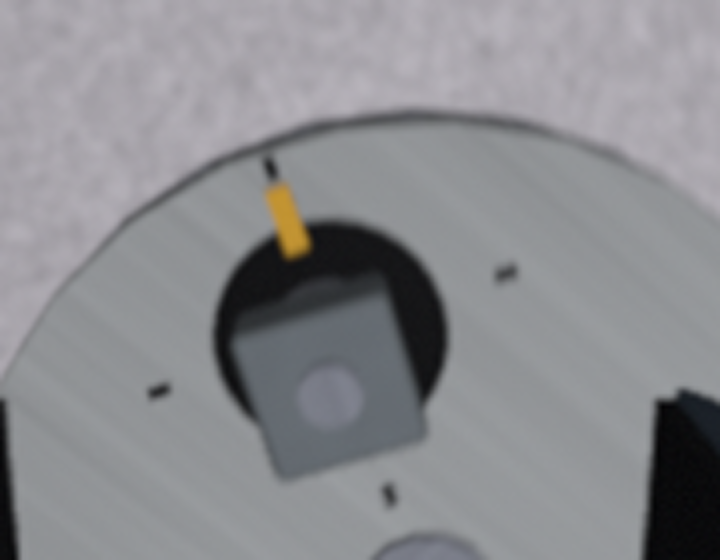

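```bash
cat > mm.py <<'E'
from h import *
def meas(f,k,u0,v0,c,wc=None,t=None,b=None,ticks=()):
    a=load(f); o=.5-.5/k
    P=lambda x,y,z: fray(a,x/k+u0-o,y/k+v0-o,z)
    w=np.array([P(*q,128) for q in c]); print("nut",w.mean(0).round(1),[round(float(np.linalg.norm(w[i]-w[i-1])),1) for i in range(4)],[round(float(ang(w[i]-w[i-1])%90),1) for i in range(4)])
    W=P(*wc,91); print("washer",W.round(1))
    if t: t=P(*t,92);b=P(*b,92);print("ptr",ang(t-b).round(1),ang(t-W).round(1),ang(b-W).round(1))
    for q in ticks: d=P(*q,86)-W;print("tick",ang(d).round(1),np.linalg.norm(d[:2]).round(1))
E
python3 - <<'E'
from mm import *
meas("pics/f1.npz",4,200,130,[(233,340),(390,290),(427,435),(285,480)],(331,335),(278,187),(299,256),[(270,168),(506,273),(159,390),(390,495)])
E
```

```text
nut [ 492.9 -149.9  128. ] [28.6, 29.8, 28.4, 27.8] [80.8, 80.4, 76.9, 80.9]
washer [ 492.7 -150.3   91. ]
ptr 168.5 171.1 173.3
tick 172.3 36.9
tick 80.5 39.2
tick -97.6 39.9
tick -8.8 40.5
```

```bash
python3 -m pendant '[{"delta_pos":[0.2,1,-0.05],"twist":[0,-8.5,0],"grip":100},{"delta_pos":[0.2,2,-0.05],"twist":[0,-17,0],"grip":80},{"delta_pos":[0.2,3.5,-0.05],"twist":[0,-17,0],"grip":65},{"delta_pos":[0.2,3.8,-0.05],"twist":[0,-17,0],"grip":65},{"delta_pos":[0.2,3.8,-0.05],"twist":[0,-17,0],"grip":65}]' 60; python3 g.py 493 -150.8 104 -10.5
```

```text
time_s: 20.25
ee_pos: [495.7, -152.7, 145.7]
ee_rot: [-90.0, 0.2, -11.3]
force: [0.2, -0.4, -0.7]
gripper_width: 62.2
t 20.25 pos [ 495.7 -152.7  145.7] rot [-90.    0.2 -11.3] q [-18.4  16.5 102.8  -0.   60.8 -97.1] w 62.2
F [ 0.2 -0.4 -0.7] T [ 0.076 -0.162 -0.011] eff6 0.006
delta_cm [-0.29  4.18  0.13] twist [-0.  -0.8 -0.2]
```

```bash
python3 -m pendant '[{"delta_pos":[-0.2,1.5,0.1],"twist":[0,-0.8,0],"grip":65},{"delta_pos":[-0.2,3,0.1],"twist":[0,-0.8,0],"grip":65},{"delta_pos":[-0.2,4.2,0.1],"twist":[0,-0.8,0],"grip":65},{"delta_pos":[-0.2,4.2,0.1],"twist":[0,-0.8,0],"grip":65},{"delta_pos":[-0.2,4.2,0.1],"twist":[0,-0.8,0],"grip":15}]';python3 m.py; python3 -m pendant '[{"delta_pos":[0,0,0],"twist":[0,0,0],"grip":15},{"delta_pos":[0,0,0],"twist":[0,0,0],"grip":15},{"delta_pos":[0,0,0],"twist":[0,0,0],"grip":15},{"delta_pos":[0,0,0],"twist":[0,0,0],"grip":15},{"delta_pos":[0,0,0],"twist":[0,0,0],"grip":15}]'>/dev/null;python3 m.py; for k in 1 2 3 4; do python3 -m pendant '[{"delta_pos":[0,0,0],"twist":[0,1,0],"grip":15},{"delta_pos":[0,0,0],"twist":[0,2,0],"grip":15},{"delta_pos":[0,0,0],"twist":[0,3,0],"grip":15},{"delta_pos":[0,0,0],"twist":[0,4,0],"grip":15},{"delta_pos":[0,0,0],"twist":[0,5,0],"grip":15}]' >/dev/null; python3 m.py; done
```

```text
time_s: 20.75
ee_pos: [494.9, -151.6, 105.2]
ee_rot: [-90.0, -0.0, -10.4]
force: [0.4, -0.4, 1.6]
gripper_width: 53.8
t 20.75 yaw [-90.   -0.  -10.4] pos [ 494.9 -151.6  105.2] F [ 0.4 -0.4  1.6] Tz [ 0.057 -0.155 -0.003] eff6 0.003 q6 -97.9 w 53.8
t 21.25 yaw [-90.   -0.1 -10.4] pos [ 494.9 -151.4  105.5] F [-0.4  0.8  3. ] Tz [ 0.286 -0.118  0.018] eff6 0.009 q6 -97.9 w 29.5
t 21.75 yaw [-90.   -0.1 -15.5] pos [ 494.9 -151.5  105.5] F [-0.5  1.4  5.4] Tz [ 0.338 -0.061  0.07 ] eff6 -0.102 q6 -92.8 w 29.9
t 22.25 yaw [-90.   -0.1 -20.5] pos [ 494.9 -151.5  105.5] F [0.1 1.9 5.3] Tz [ 0.296 -0.107  0.012] eff6 -0.102 q6 -87.8 w 29.8
t 22.75 yaw [-90.   -0.1 -25.5] pos [ 494.8 -151.6  105.5] F [-0.3  1.9  6.5] Tz [ 0.181 -0.048  0.01 ] eff6 -0.101 q6 -82.8 w 29.6
t 23.25 yaw [-90.   -0.1 -30.5] pos [ 494.8 -151.7  105.5] F [-0.4  0.2  6.2] Tz [ 0.135 -0.008 -0.021] eff6 -0.101 q6 -77.8 w 29.7
```

Free for 20° so far.

```bash
for k in 1 2 3 4; do python3 -m pendant '[{"delta_pos":[0,0,0],"twist":[0,1,0],"grip":15},{"delta_pos":[0,0,0],"twist":[0,2,0],"grip":15},{"delta_pos":[0,0,0],"twist":[0,3,0],"grip":15},{"delta_pos":[0,0,0],"twist":[0,4,0],"grip":15},{"delta_pos":[0,0,0],"twist":[0,5,0],"grip":15}]' >/dev/null; python3 m.py; done
```

```text
t 23.75 yaw [-90.   -0.1 -35.5] pos [ 494.7 -151.7  105.4] F [-1.7  0.2  6.5] Tz [ 0.08  -0.05  -0.016] eff6 -0.101 q6 -72.8 w 29.6
t 24.25 yaw [-90.   -0.1 -40.5] pos [ 494.7 -151.8  105.4] F [-1.  -0.6  5.6] Tz [0.037 0.085 0.019] eff6 -0.1 q6 -67.8 w 29.6
t 24.75 yaw [-90.   -0.1 -45.5] pos [ 494.6 -151.9  105.5] F [-0.9 -0.8  5.5] Tz [0.084 0.032 0.149] eff6 -0.039 q6 -62.8 w 29.6
t 25.25 yaw [-90.   -0.1 -50.5] pos [ 494.5 -152.   105.4] F [-3.  -0.7  5.7] Tz [ 0.092 -0.039  0.16 ] eff6 0.058 q6 -57.8 w 29.7
```

```bash
for k in 1 2 3; do python3 -m pendant '[{"delta_pos":[0,0,0],"twist":[0,6.2,0],"grip":15},{"delta_pos":[0,0,0],"twist":[0,12.4,0],"grip":15},{"delta_pos":[0,0,0],"twist":[0,18.6,0],"grip":15},{"delta_pos":[0,0,0],"twist":[0,24.8,0],"grip":15},{"delta_pos":[0,0,0],"twist":[0,31,0],"grip":15}]' >/dev/null; python3 m.py; done;  python3 -m pendant '[{"delta_pos":[0,0,0],"twist":[0,0,0],"grip":60},{"delta_pos":[0,0,0],"twist":[0,0,0],"grip":60},{"delta_pos":[0,0,0],"twist":[0,0,0],"grip":60},{"delta_pos":[0,0,0],"twist":[0,0,0],"grip":60},{"delta_pos":[0,0,0],"twist":[0,0,0],"grip":60}]'
python3 -m pendant '[{"delta_pos":[0,-2,0],"twist":[0,0,0],"grip":100},{"delta_pos":[0,-5,0],"twist":[0,0,0],"grip":100},{"delta_pos":[0,-8,0],"twist":[0,0,0],"grip":100},{"delta_pos":[0,-8,0],"twist":[0,0,0],"grip":100},{"delta_pos":[0,-8,0],"twist":[0,0,0],"grip":100}]';python3 snap.py wrist f2
python3 - <<'E'
from h import *
zoom("pics/f2.npz",200,140,180,140,4,"pics/f2z.png")
E
```

```text
t 25.75 yaw [-90.1  -0.1 -81.6] pos [ 493.9 -152.1  105.5] F [-3.4 -0.2  5.9] Tz [-0.128  0.04   0.283] eff6 -0.554 q6 -26.6 w 29.8
t 26.25 yaw [-9.010e+01 -1.000e-01 -1.126e+02] pos [ 493.5 -152.   105.4] F [-5.   0.   7.3] Tz [-0.195  0.371  0.271] eff6 -0.554 q6 4.4 w 29.6
t 26.75 yaw [-9.000e+01 -1.000e-01 -1.436e+02] pos [ 493.1 -151.6  105.4] F [-5.7  1.8  8.7] Tz [-0.146  0.593  0.323] eff6 -0.554 q6 35.4 w 29.5
time_s: 27.25
ee_pos: [494.6, -151.5, 104.7]
ee_rot: [-90.0, -0.0, -143.4]
force: [0.6, 0.5, -0.1]
gripper_width: 54.8
time_s: 27.75
ee_pos: [494.6, -151.5, 185.1]
ee_rot: [-90.0, 0.0, -143.4]
force: [0.1, -0.1, -0.2]
gripper_width: 90.1
```

View pics/f2z.png

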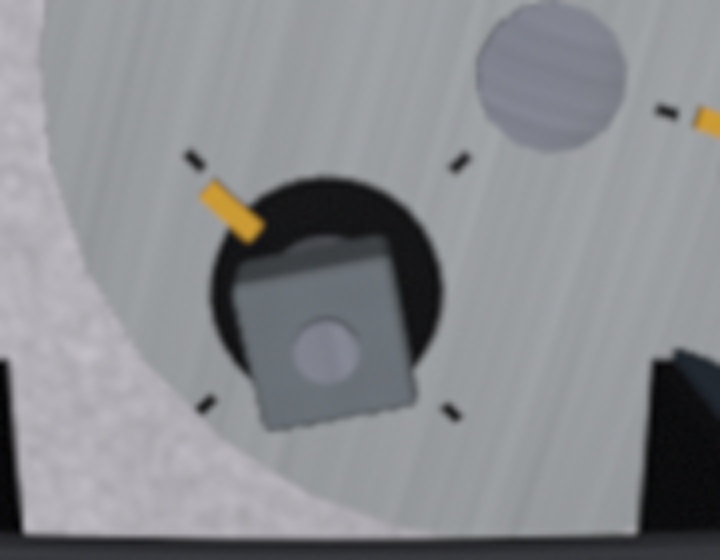

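```bash
python3 - <<'E'
from mm import *
meas("pics/f2.npz",4,200,140,[(233,290),(391,257),(415,400),(270,430)],(327,293),(208,189),(257,234),[(206,404),(195,160),(460,162),(452,411)])
E
python3 g.py 599.5 -111 186 -35
```

```text
nut [ 494.4 -151.5  128. ] [28.0, 29.3, 27.9, 27.8] [49.8, 48.8, 46.7, 49.1]
washer [ 494.4 -151.4   91. ]
ptr 83.1 84.1 84.9
tick 171.6 38.0
tick 81.8 39.3
tick -9.2 39.1
tick -99.2 39.8
t 27.8 pos [ 494.  -151.2  184.2] rot [ -90.1   -0.  -143.4] q [-18.3  14.4  99.8  -0.   65.9  35.1] w 90.7
F [ 0.1 -0.4 -0.3] T [ 0.006 -0.02  -0.077] eff6 0.0
delta_cm [-10.87  -0.19   3.06] twist [ 1.000e-01 -1.084e+02 -0.000e+00]
```

```bash
python3 -m pendant '[{"delta_pos":[-2.2,0,0.6],"twist":[0,-8.5,0],"grip":100},{"delta_pos":[-4.4,0,1.2],"twist":[0,-17,0],"grip":100},{"delta_pos":[-6.6,0,1.8],"twist":[0,-25.5,0],"grip":100},{"delta_pos":[-8.8,0,2.4],"twist":[0,-34,0],"grip":100},{"delta_pos":[-10.9,0,3.1],"twist":[0,-42.5,0],"grip":100}]'>/dev/null; python3 -m pendant '[{"delta_pos":[0,0,0],"twist":[0,-8.5,0],"grip":100},{"delta_pos":[0,0,0],"twist":[0,-17,0],"grip":100},{"delta_pos":[0,0,0],"twist":[0,-25.5,0],"grip":100},{"delta_pos":[0,0,0],"twist":[0,-34,0],"grip":100},{"delta_pos":[0,0,0],"twist":[0,-42.5,0],"grip":100}]'>/dev/null; python3 snap.py wrist i1; python3 g.py 600.3 -110.2 145 -34.5;python3 - <<'E'
from h import *
zoom("pics/i1.npz",200,130,180,140,4,"pics/i1z.png")
E
```

```text
t 28.85 pos [ 599.6 -111.2  182.8] rot [-90.2   0.1 -57.9] q [-11.6  22.7  87.5  -0.   70.  -43.7] w 91.1
F [-1.   0.3 -0.6] T [-0.046 -0.125  0.002] eff6 -0.36
delta_cm [-0.04  3.78  0.13] twist [  0.1 -23.4  -0.2]
```

View pics/i1z.png

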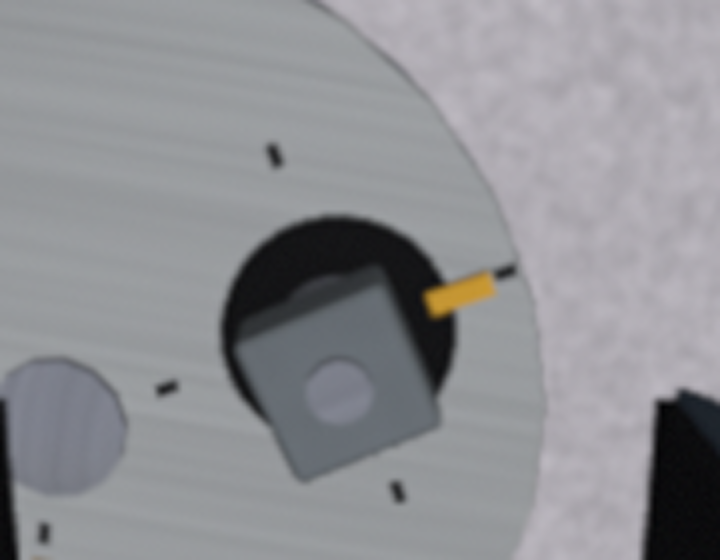

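Run:
```python
from mm import *
meas("pics/i1.npz",4,200,130,[(235,348),(383,284),(441,424),(305,482)],(340,330),(491,286),(433,305),[(507,270),(275,156),(167,388),(398,491)])
```

```text
nut [ 600.8 -109.7  128. ] [28.8, 29.2, 28.6, 27.6] [57.7, 56.0, 54.6, 56.5]
washer [ 600.5 -109.2   91. ]
ptr 50.7 49.2 48.3
tick 50.5 37.4
tick 142.6 38.4
tick -127.0 40.2
tick -39.3 40.5
```

```bash
python3 -m pendant '[{"delta_pos":[-0.07,1,0.15],"twist":[0,-8,0],"grip":80},{"delta_pos":[-0.07,2,0.15],"twist":[0,-16,0],"grip":65},{"delta_pos":[-0.07,3.5,0.15],"twist":[0,-24,0],"grip":65},{"delta_pos":[-0.07,3.8,0.15],"twist":[0,-24,0],"grip":65},{"delta_pos":[-0.07,3.8,0.15],"twist":[0,-24,0],"grip":65}]' 60; python3 g.py 600.5 -109.8 104 -33.8
```

```text
time_s: 29.35
ee_pos: [600.7, -109.8, 145.5]
ee_rot: [-90.1, 0.2, -34.7]
force: [-0.3, 0.8, 0.0]
gripper_width: 59.4
t 29.35 pos [ 600.7 -109.8  145.5] rot [-90.1   0.2 -34.7] q [-11.4  24.3  90.5  -0.   65.3 -66.8] w 59.4
F [-0.3  0.8  0. ] T [ 0.039 -0.078  0.009] eff6 -0.022
delta_cm [-0.01  4.15 -0.  ] twist [ 0.1 -0.9 -0.2]
```

```bash
python3 -m pendant '[{"delta_pos":[0,1.5,0],"twist":[0,-0.9,0],"grip":65},{"delta_pos":[0,3,0],"twist":[0,-0.9,0],"grip":65},{"delta_pos":[0,4.1,0],"twist":[0,-0.9,0],"grip":65},{"delta_pos":[0,4.1,0],"twist":[0,-0.9,0],"grip":65},{"delta_pos":[0,4.1,0],"twist":[0,-0.9,0],"grip":15}]';python3 m.py; python3 -m pendant '[{"delta_pos":[0,0,0],"twist":[0,0,0],"grip":15},{"delta_pos":[0,0,0],"twist":[0,0,0],"grip":15},{"delta_pos":[0,0,0],"twist":[0,0,0],"grip":15},{"delta_pos":[0,0,0],"twist":[0,0,0],"grip":15},{"delta_pos":[0,0,0],"twist":[0,0,0],"grip":15}]'>/dev/null;python3 m.py; for k in 1 2 3 4; do python3 -m pendant '[{"delta_pos":[0,0,0],"twist":[0,1,0],"grip":15},{"delta_pos":[0,0,0],"twist":[0,2,0],"grip":15},{"delta_pos":[0,0,0],"twist":[0,3,0],"grip":15},{"delta_pos":[0,0,0],"twist":[0,4,0],"grip":15},{"delta_pos":[0,0,0],"twist":[0,5,0],"grip":15}]' >/dev/null; python3 m.py; done
```

```text
time_s: 29.85
ee_pos: [601.8, -110.1, 106.3]
ee_rot: [-90.0, -0.0, -33.6]
force: [-0.3, 0.5, 0.0]
gripper_width: 53.8
t 29.85 yaw [-90.   -0.  -33.6] pos [ 601.8 -110.1  106.3] F [-0.3  0.5  0. ] Tz [ 0.078 -0.133  0.017] eff6 0.009 q6 -67.9 w 53.8
t 30.35 yaw [-90.   -0.1 -33.5] pos [ 601.6 -110.6  106.6] F [-0.9 -2.3  2.4] Tz [-0.374  0.01   0.035] eff6 0.045 q6 -67.9 w 29.3
t 30.85 yaw [-90.   -0.1 -38.6] pos [ 601.6 -110.7  106.6] F [-2.1 -4.2  6. ] Tz [-0.619  0.223  0.074] eff6 -0.096 q6 -62.8 w 29.3
t 31.35 yaw [-90.   -0.1 -43.6] pos [ 601.6 -110.8  106.6] F [-2.4 -3.5  6. ] Tz [-0.653  0.197  0.052] eff6 -0.096 q6 -57.8 w 29.8
t 31.85 yaw [-90.   -0.1 -48.6] pos [ 601.5 -110.8  106.6] F [-2.3 -3.5  5.9] Tz [-0.715  0.225  0.076] eff6 -0.095 q6 -52.8 w 29.7
t 32.35 yaw [-90.   -0.1 -53.6] pos [ 601.4 -110.9  106.6] F [-2.9 -4.6  6.2] Tz [-0.757  0.257  0.092] eff6 -0.095 q6 -47.8 w 29.5
```

```bash
for k in 1 2 3 4; do python3 -m pendant '[{"delta_pos":[0,0,0],"twist":[0,1,0],"grip":15},{"delta_pos":[0,0,0],"twist":[0,2,0],"grip":15},{"delta_pos":[0,0,0],"twist":[0,3,0],"grip":15},{"delta_pos":[0,0,0],"twist":[0,4,0],"grip":15},{"delta_pos":[0,0,0],"twist":[0,5,0],"grip":15}]' >/dev/null; python3 m.py; done
```

```text
t 32.85 yaw [-90.1  -0.1 -58.6] pos [ 601.3 -111.   106.6] F [-2.6 -3.4  5.1] Tz [-0.821  0.259  0.072] eff6 -0.095 q6 -42.8 w 29.4
t 33.35 yaw [-90.1  -0.1 -63.6] pos [ 601.2 -110.9  106.6] F [-2.5 -4.5  6.2] Tz [-0.839  0.387  0.066] eff6 -0.058 q6 -37.8 w 29.4
t 33.85 yaw [-90.1  -0.1 -68.6] pos [ 601.1 -110.9  106.6] F [-2.4 -3.8  6.6] Tz [-0.912  0.4    0.133] eff6 0.03 q6 -32.8 w 29.6
t 34.35 yaw [-90.1  -0.1 -73.5] pos [ 601.  -110.9  106.6] F [-3.7 -2.4  7.1] Tz [-0.939  0.417  0.303] eff6 0.128 q6 -27.9 w 29.6
```

```bash
for k in 1 2 3; do python3 -m pendant '[{"delta_pos":[0,0,0],"twist":[0,6.1,0],"grip":15},{"delta_pos":[0,0,0],"twist":[0,12.2,0],"grip":15},{"delta_pos":[0,0,0],"twist":[0,18.4,0],"grip":15},{"delta_pos":[0,0,0],"twist":[0,24.6,0],"grip":15},{"delta_pos":[0,0,0],"twist":[0,30.6,0],"grip":15}]' >/dev/null; python3 m.py; done;  python3 -m pendant '[{"delta_pos":[0,0,0],"twist":[0,0,0],"grip":60},{"delta_pos":[0,0,0],"twist":[0,0,0],"grip":60},{"delta_pos":[0,0,0],"twist":[0,0,0],"grip":60},{"delta_pos":[0,0,0],"twist":[0,0,0],"grip":60},{"delta_pos":[0,0,0],"twist":[0,0,0],"grip":60}]'
python3 -m pendant '[{"delta_pos":[0,-2,0],"twist":[0,0,0],"grip":100},{"delta_pos":[0,-5,0],"twist":[0,0,0],"grip":100},{"delta_pos":[0,-8,0],"twist":[0,0,0],"grip":100},{"delta_pos":[0,-8,0],"twist":[0,0,0],"grip":100},{"delta_pos":[0,-8,0],"twist":[0,0,0],"grip":100}]';python3 snap.py wrist i2
python3 - <<'E'
from h import *
zoom("pics/i2.npz",200,140,180,140,4,"pics/i2z.png")
E
```

```text
t 34.85 yaw [-9.010e+01 -1.000e-01 -1.043e+02] pos [ 600.5 -110.9  106.6] F [-4.  -3.2  7.3] Tz [-1.111  0.716  0.333] eff6 -0.514 q6 2.9 w 29.7
t 35.35 yaw [ -90.    -0.2 -134.9] pos [ 600.1 -110.7  106.6] F [-4.4 -3.7  6.3] Tz [-0.876  1.111  0.306] eff6 -0.515 q6 33.5 w 29.5
t 35.85 yaw [ -90.    -0.2 -165.5] pos [ 599.8 -110.3  106.6] F [-5.3 -2.4  8.2] Tz [-0.522  1.238  0.343] eff6 -0.516 q6 64.1 w 29.2
time_s: 36.35
ee_pos: [601.4, -109.8, 105.6]
ee_rot: [-90.0, -0.0, -165.3]
force: [-0.2, 0.4, 0.1]
gripper_width: 54.7
time_s: 36.85
ee_pos: [601.6, -109.9, 186.4]
ee_rot: [-90.0, 0.1, -165.3]
force: [0.2, -0.0, -0.7]
gripper_width: 90.2
```

View pics/i2z.png

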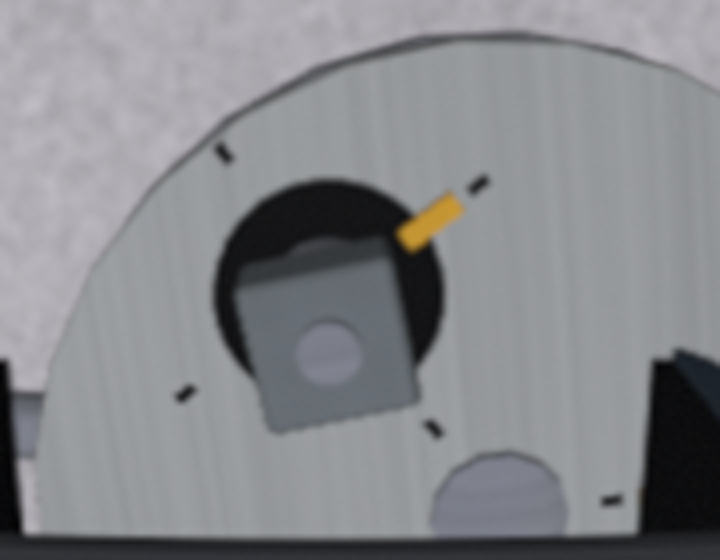

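View pics/i2.png

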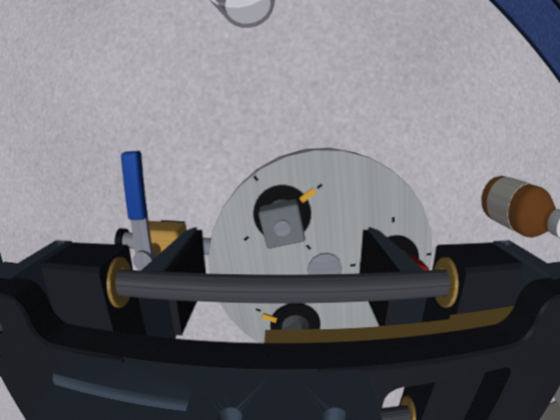

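```bash
python3 g.py 596 24 170 -164.8
python3 - <<'E'
from mm import *
meas("pics/i2.npz",4,200,140,[(235,293),(391,260),(419,403),(275,434)],(330,295),(460,204),(405,240),[(224,153),(480,184),(185,394),(433,428)])
E
```

```text
t 36.9 pos [ 601.  -109.9  185.2] rot [-9.000e+01 -1.000e-01 -1.653e+02] q [-11.4  22.6  87.3   0.   70.2  63.9] w 91.1
F [ 0.   0.4 -0.7] T [ 0.015  0.009 -0.044] eff6 0.0
delta_cm [ -2.91   1.53 -13.07] twist [ 0.  -0.5  0.1]
nut [ 600.7 -110.6  128. ] [28.5, 29.2, 28.2, 27.8] [28.9, 27.0, 26.3, 27.7]
washer [ 601.  -110.5   91. ]
ptr -41.2 -38.9 -37.4
tick 51.7 37.2
tick -39.4 39.4
tick 141.6 40.3
tick -129.7 39.6
```

```bash
python3 -m pendant '[{"delta_pos":[-0.9,0,-4],"twist":[0,-0.5,0],"grip":75},{"delta_pos":[-1.8,0,-8],"twist":[0,-0.5,0],"grip":75},{"delta_pos":[-2.9,0.5,-11.5],"twist":[0,-0.5,0],"grip":75},{"delta_pos":[-2.9,1.5,-13],"twist":[0,-0.5,0],"grip":75},{"delta_pos":[-2.9,1.5,-13],"twist":[0,-0.5,0],"grip":75}]'; python3 snap.py wrist j1; python3 snap.py side j1s
```

```text
time_s: 37.4
ee_pos: [594.3, 24.6, 168.0]
ee_rot: [-90.1, -0.4, -164.7]
force: [-0.3, 0.2, -0.5]
gripper_width: 68.2
```

View pics/j1.png

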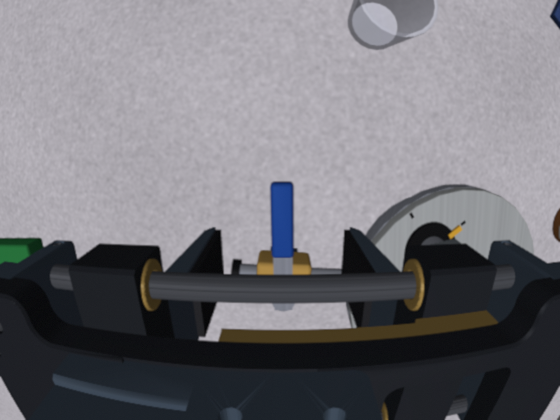

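```bash
python3 - <<'E'
from h import *
a=load("pics/j1.npz")
b,l=blobs(a["p"],(105,150,60),(130,255,255),100)
for s in b: print(s)
k=max(b,key=lambda s:s[0] if abs(s[1][0]-283)<30 else 0)
lab=l[int(k[1][1]),int(k[1][0])]
ys,xs=np.where(l==lab)
for r in (188,200,215,230,245,252):
    x=xs[ys==r]; L=fray(a,x.min()-.5,r,97);Rr=fray(a,x.max()+.5,r,97); m=(L+Rr)/2; print(r,m.round(1),np.linalg.norm(L-Rr).round(1))
A=(fray(a,xs[ys==200].mean(),200,97)-fray(a,xs[ys==250].mean(),250,97)); print("dir",ang(A))
tip=fray(a,282.5,182,97); print("tip",tip)
E
python3 m.py
```

```text
(np.int32(1486), array([281.7, 219.5]), array([271, 183,  23,  74], dtype=int32))
188 [618.5  31.9  97. ] 15.9
200 [609.6  29.   97. ] 15.3
215 [598.2  25.9  97. ] 15.5
230 [586.5  22.2  97. ] 16.5
245 [574.3  18.9  97. ] 15.1
252 [568.5  17.3  97. ] 16.8
dir 16.494968134119173
tip [623.29124735  31.9998512   97.        ]
t 37.5 yaw [-9.000e+01 -1.000e-01 -1.648e+02] pos [596.   22.3 169.8] F [ 0.7 -0.1  0.3] Tz [ 0.007 -0.006  0.02 ] eff6 0.002 q6 75.9 w 68.3
```

```bash
python3 g.py 597 25 79 -164
```

```text
t 37.5 pos [596.   22.3 169.8] rot [-9.000e+01 -1.000e-01 -1.648e+02] q [ 1.1 22.  90.6 -0.1 67.5 75.9] w 68.3
F [ 0.7 -0.1  0.3] T [ 0.007 -0.006  0.02 ] eff6 0.002
delta_cm [-0.19  9.08 -0.24] twist [-0.  -0.8  0.1]
```

```bash
python3 -m pendant '[{"delta_pos":[-0.2,3,-0.2],"twist":[0,-0.8,0],"grip":75},{"delta_pos":[-0.2,6,-0.2],"twist":[0,-0.8,0],"grip":60},{"delta_pos":[-0.2,8,-0.2],"twist":[0,-0.8,0],"grip":60},{"delta_pos":[-0.2,9,-0.2],"twist":[0,-0.8,0],"grip":60},{"delta_pos":[-0.2,9,-0.2],"twist":[0,-0.8,0],"grip":60}]' 15; python3 -m pendant '[{"delta_pos":[0,0,0],"twist":[0,0,0],"grip":5},{"delta_pos":[0,0,0],"twist":[0,0,0],"grip":5},{"delta_pos":[0,0,0],"twist":[0,0,0],"grip":5},{"delta_pos":[0,0,0],"twist":[0,0,0],"grip":5},{"delta_pos":[0,0,0],"twist":[0,0,0],"grip":5}]'; python3 m.py;python3 snap.py wrist j2
```

```text
time_s: 38.0
ee_pos: [597.4, 24.2, 79.8]
ee_rot: [-90.0, -0.1, -164.1]
force: [-0.2, 0.1, 0.1]
gripper_width: 54.8
time_s: 38.5
ee_pos: [598.2, 25.8, 81.4]
ee_rot: [-90.0, 0.1, -164.0]
force: [0.3, 2.1, 2.0]
gripper_width: 17.7
t 38.5 yaw [-9.00e+01  1.00e-01 -1.64e+02] pos [598.2  25.8  81.4] F [0.3 2.1 2. ] Tz [ 0.331  0.058 -0.251] eff6 -0.097 q6 75.4 w 17.7
```

View pics/j2.png

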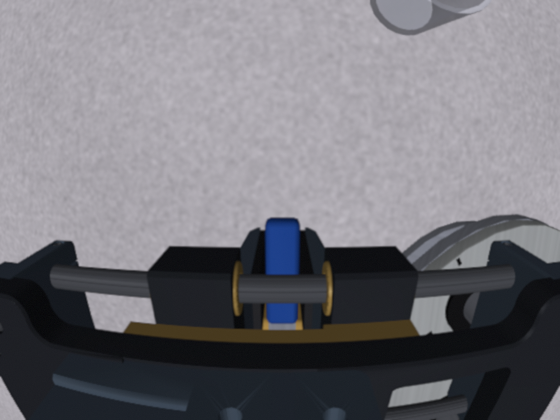

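```bash
for k in 1 2; do python3 -m pendant '[{"delta_pos":[0.07,0,-1.06],"twist":[0,-8,0],"grip":5},{"delta_pos":[0.3,0,-2.11],"twist":[0,-16,0],"grip":5},{"delta_pos":[0.66,0,-3.11],"twist":[0,-24,0],"grip":5},{"delta_pos":[1.16,0,-4.05],"twist":[0,-32,0],"grip":5},{"delta_pos":[1.79,0,-4.92],"twist":[0,-40,0],"grip":5}]' >/dev/null; python3 m.py; done
```

```text
t 39.05 yaw [-9.000e+01  1.000e-01 -1.237e+02] pos [567.2  68.7  81.4] F [-0.4 -0.1  2.8] Tz [ 0.004  0.149 -0.224] eff6 0.835 q6 39.4 w 18.3
t 39.55 yaw [-90.    0.  -83.7] pos [516.2  81.3  81.4] F [-0.4  0.4  2.5] Tz [-0.    -0.038 -0.17 ] eff6 0.96 q6 1.3 w 18.1
```

```bash
python3 -m pendant '[{"delta_pos":[0,0,-0.27],"twist":[0,-2,0],"grip":5},{"delta_pos":[0.02,0,-0.53],"twist":[0,-4,0],"grip":5},{"delta_pos":[0.03,0,-0.66],"twist":[0,-5,0],"grip":5},{"delta_pos":[0.04,0,-0.8],"twist":[0,-6,0],"grip":5},{"delta_pos":[0.05,0,-0.93],"twist":[0,-7,0],"grip":5}]' >/dev/null; python3 m.py; python3 -m pendant '[{"delta_pos":[0,0,-0.13],"twist":[0,-1,0],"grip":5},{"delta_pos":[0,0,-0.27],"twist":[0,-2,0],"grip":5},{"delta_pos":[0.02,0,-0.4],"twist":[0,-3,0],"grip":5},{"delta_pos":[0.02,0,-0.53],"twist":[0,-4,0],"grip":5},{"delta_pos":[0.02,0,-0.53],"twist":[0,-4,0],"grip":5}]' >/dev/null; python3 m.py; python3 snap.py wrist j3
```

```text
t 40.05 yaw [-89.8   0.1 -77.1] pos [508.6  80.   81.4] F [ 3.   5.5 -0.1] Tz [ 0.81  -0.641 -0.498] eff6 -0.374 q6 -5.4 w 18.3
t 40.55 yaw [-89.2  -0.1 -73.1] pos [508.6  79.3  81.6] F [12.7  6.5 -8.2] Tz [ 1.119 -2.236 -0.519] eff6 -0.575 q6 -9.4 w 19.6
```

View pics/j3.png

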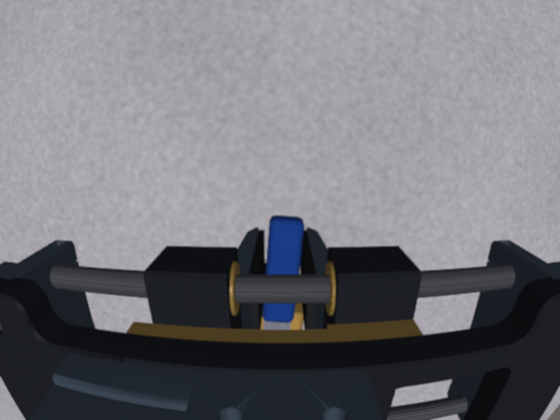

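```bash
python3 -m pendant '[{"delta_pos":[0,0,0],"twist":[0,0,0],"grip":40},{"delta_pos":[0,0,0],"twist":[0,0,0],"grip":40},{"delta_pos":[0,0,0],"twist":[0,0,0],"grip":50},{"delta_pos":[0,0,0],"twist":[0,0,0],"grip":50},{"delta_pos":[0,0,0],"twist":[0,0,0],"grip":50}]'; python3 -m pendant '[{"delta_pos":[0,-3,0],"twist":[0,0,0],"grip":50},{"delta_pos":[0,-6,0],"twist":[0,0,0],"grip":50},{"delta_pos":[0,-9,0],"twist":[0,0,0],"grip":75},{"delta_pos":[0,-9,0],"twist":[0,0,0],"grip":75},{"delta_pos":[0,-9,0],"twist":[0,0,0],"grip":75}]'; python3 snap.py wrist k1
python3 - <<'E'
from h import *
a=load("pics/k1.npz")
b,l=blobs(a["p"],(105,150,60),(130,255,255),100)
for s in b: print(s)
k=max(b,key=lambda s:s[0] if abs(s[1][0]-283)<60 else 0)
lab=l[int(k[1][1]),int(k[1][0])]
ys,xs=np.where(l==lab)
pts=np.array([fray(a,x,y,97) for x,y in zip(xs,ys)])[:,:2]
vx,vy,x0,y0=cv2.fitLine(pts.astype(np.float32),cv2.DIST_L2,0,.01,.01).ravel()
print("dir",np.degrees(np.arctan2(vy,vx)),x0,y0, "axis->mid",np.degrees(np.arctan2(y0-4.6,x0-524.7)))
E
```

```text
time_s: 41.1
ee_pos: [501.6, 77.4, 80.7]
ee_rot: [-90.1, -0.0, -73.0]
force: [0.2, -0.5, 0.1]
gripper_width: 45.6
time_s: 41.6
ee_pos: [502.0, 77.6, 171.1]
ee_rot: [-90.0, -0.0, -73.0]
force: [0.1, -0.0, 0.7]
gripper_width: 66.6
(np.int32(1492), array([290. , 223.2]), array([277, 187,  27,  73], dtype=int32))
dir -78.52117 509.0252 75.917114 axis->mid 102.39595
```

View pics/k1.png

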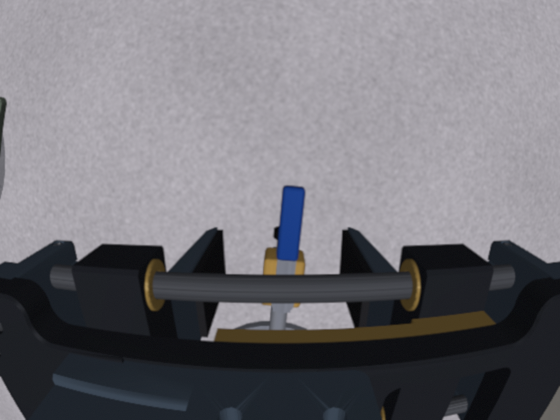

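```bash
python3 - <<'E'
from h import *
for f in ("j3","k1"):
    a=load(f"pics/{f}.npz")
    b,l=blobs(a["p"],(105,150,60),(130,255,255),100)
    k=max(b,key=lambda s:s[0] if abs(s[1][0]-283)<60 else 0)
    ys,xs=np.where(l==l[int(k[1][1]),int(k[1][0])])
    rows=[(r,xs[ys==r].mean()) for r in range(ys.min()+8,min(ys.max()-6,270))]
    pts=np.array([fray(a,x,r,97)[:2] for r,x in rows])
    vx,vy,x0,y0=cv2.fitLine(pts.astype(np.float32),cv2.DIST_L2,0,.01,.01).ravel()
    print(f,len(rows),np.degrees(np.arctan2(vy,vx)),x0,y0,np.degrees(np.arctan2(y0-4.6,x0-524.7)))
E
python3 snap.py side k1s; python3 snap.py top k1t; python3 -c "
from h import *
zoom('pics/k1s.npz',220,140,190,140,4,'pics/k1sz.png');zoom('pics/k1t.npz',200,120,200,150,4,'pics/k1tz.png')"
```

```text
j3 43 -77.86329 506.17682 90.83957 102.122246
k1 58 -78.81098 509.03635 75.780975 102.41037
```

View pics/k1sz.png

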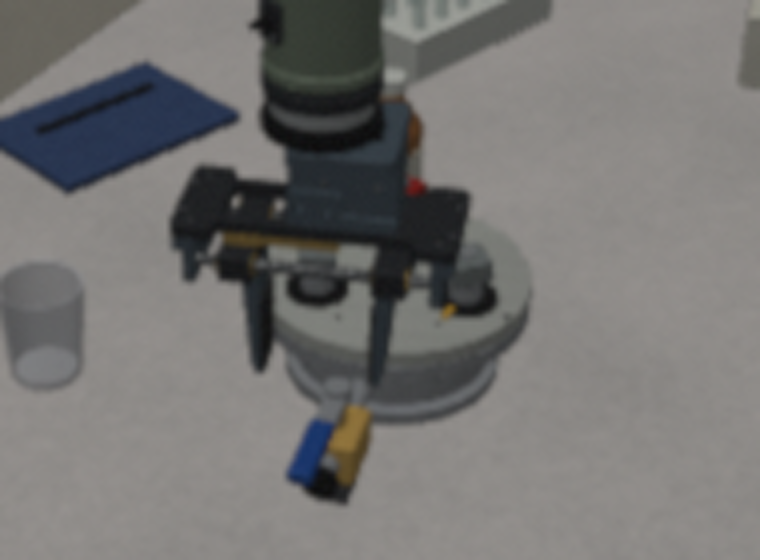

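View pics/k1tz.png

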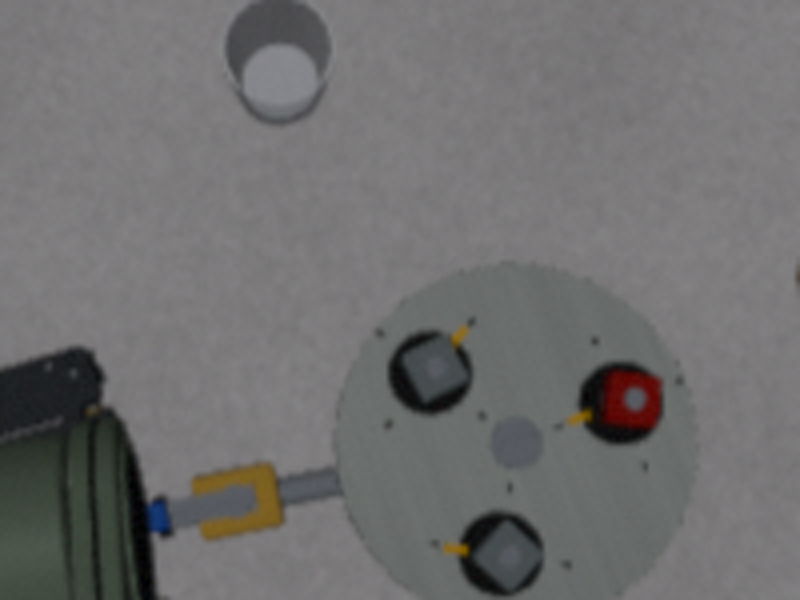

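```bash
python3 -m pendant '[{"delta_pos":[0,3,0],"twist":[0,5.5,0],"grip":50},{"delta_pos":[0,6,0],"twist":[0,5.5,0],"grip":50},{"delta_pos":[0,9,0],"twist":[0,5.5,0],"grip":50},{"delta_pos":[0,9,0],"twist":[0,5.5,0],"grip":50},{"delta_pos":[0,9,0],"twist":[0,5.5,0],"grip":50}]'; python3 -m pendant '[{"delta_pos":[0,0,-0.3],"twist":[0,0,0],"grip":50},{"delta_pos":[0,0,-0.6],"twist":[0,0,0],"grip":50},{"delta_pos":[0,0,-0.9],"twist":[0,0,0],"grip":50},{"delta_pos":[0,0,-1.1],"twist":[0,0,0],"grip":50},{"delta_pos":[0,0,-1.1],"twist":[0,0,0],"grip":50}]';python3 m.py
```

```text
time_s: 42.25
ee_pos: [501.7, 77.7, 80.4]
ee_rot: [-90.1, 0.0, -78.5]
force: [-0.6, 0.2, -0.2]
gripper_width: 45.9
time_s: 42.75
ee_pos: [495.3, 76.3, 82.2]
ee_rot: [-89.4, -0.0, -78.5]
force: [8.1, 1.4, -5.7]
gripper_width: 45.5
t 42.75 yaw [-89.4  -0.  -78.5] pos [495.3  76.3  82.2] F [ 8.1  1.4 -5.7] Tz [ 0.34  -1.355  0.072] eff6 0.091 q6 -4.1 w 45.5
```

```bash
python3 -m pendant '[{"delta_pos":[0,0,0.5],"twist":[0,0,0],"grip":50},{"delta_pos":[0,0,1],"twist":[0,0,0],"grip":50},{"delta_pos":[0,-3,1],"twist":[0,0,0],"grip":50},{"delta_pos":[0,-7,1],"twist":[0,0,0],"grip":50},{"delta_pos":[0,-10,1],"twist":[0,0,0],"grip":50}]'; python3 -m pendant '[{"delta_pos":[0,0,0],"twist":[0,0,0],"grip":50},{"delta_pos":[0,0,0],"twist":[0,0,0],"grip":50},{"delta_pos":[0,0,0],"twist":[0,0,0],"grip":50},{"delta_pos":[0,0,0],"twist":[0,0,0],"grip":50},{"delta_pos":[0,0,0],"twist":[0,0,0],"grip":50}]'; python3 snap.py wrist k2;python3 snap.py top k2t
python3 - <<'E'
from h import *
a=load("pics/k2.npz")
b,l=blobs(a["p"],(105,150,60),(130,255,255),100)
k=max(b,key=lambda s:s[0] if abs(s[1][0]-283)<60 else 0)
ys,xs=np.where(l==l[int(k[1][1]),int(k[1][0])])
pts=np.array([fray(a,xs[ys==r].mean(),r,97)[:2] for r in range(ys.min()+8,min(ys.max()-6,270))])
vx,vy,x0,y0=cv2.fitLine(pts.astype(np.float32),cv2.DIST_L2,0,.01,.01).ravel()
print(np.degrees(np.arctan2(vy,vx)),x0,y0,np.degrees(np.arctan2(y0-4.6,x0-524.7)))
p0=load("pics/a_top.npz")["p"];p1=load("pics/k2t.npz")["p"]
for nm,lo,hi in (("green",(50,120,40),(75,255,255)),("amber",(5,150,50),(15,255,255))):
    for p in (p0,p1): print(nm,[(int(s[0]),s[1]) for s in blobs(p,lo,hi,60)[0]])
g=cv2.absdiff(p0[110:160,250:290],p1[110:160,250:290]);print("beaker diff",g.max())
E
```

```text
time_s: 43.25
ee_pos: [501.3, 77.6, 183.0]
ee_rot: [-90.0, -0.0, -78.5]
force: [0.9, -0.6, 0.2]
gripper_width: 45.4
time_s: 43.75
ee_pos: [500.5, 77.5, 179.8]
ee_rot: [-90.1, 0.0, -78.5]
force: [-0.9, -0.4, 0.5]
gripper_width: 45.6
-77.99398 509.40973 75.32402 102.19939
green [(1984, array([106.8, 299.3]))]
green [(1947, array([106.4, 299.2]))]
amber [(217, array([417.7, 185.8]))]
amber [(238, array([416.8, 185.8]))]
beaker diff 15
```

Lever at its stop, bystanders unmoved, nothing touched. Handing in.

```bash
python3 -c "
from workcell import job; print(job.job_done())"
```

```text
the job is handed in; nothing more can be done
None
```

The cover is clamped down and the valve lever is at its end stop. I handed the job in at about 44 s of the 72 s allowed.

I did the nuts in the order asked: red, second, third. I found each bite from the rise in torque and checked each nut with the wrist camera after letting go.

| Nut | Washer turn past the bite | Asked for |
|---|---|---|
| Red | about 180° (pointer in line with the inner tick, judged by eye in the final picture) | 180° |
| Second | about 87° | 90° |
| Third | about 90° | 90° |

- **Red nut:** it took three passes, at about 155°, 170° and then 180°. After each release the nut's head lay about 13° behind the gripper. I never found out whether it slipped in the fingers or turned back a little. I went by the washer pointers and allowed for the 13° on the other two nuts.
- **Lever:** I swung it anticlockwise to the stop, then let go and pushed it again with about 8 N, and it did not move. The camera puts it at about 102°, and the pipe at 101.8°.
- **Bottle, beaker and slide box:** the last top picture shows them where they started, to within about a pixel. The beaker was checked only by comparing pictures. The gripper was clear of everything at the end.

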